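# Lock the roll and hold the tension arm for threading

## Task

Get the bench unwinder ready for threading: pick up the rubber mallet and knock the lock pin in the middle of the roll's hub fully down with a brisk tap of the mallet head (not a slow push, not with the fingers), without hitting the tape roll, then set the mallet back down on the table clear of the unwinder. Then swing the sprung tension arm in towards the roll until it is hard against its inner stop and keep holding it there with the gripper: you finish while still holding it at the stop, for somebody else to thread the tape. Leave the other things on the table alone.

Things in the scene. Friction and masses are not known exactly. Their poses are not given: they have to be found in the camera images.
- unwinder: Bench unwinder, fixed: grey steel plate 240 (x) x 340 (y) mm, top face 30 mm above the table. Origin on the table under the plate's centre, z up. Hub axis at x 0, y +75 mm; arm pivot at x +60, y -120. Fixed idler roller, 36 mm across, 117 high, at x +98, y -25; brake block with thumb screw, 78 high, at x +98, y +148. Two rubber stop posts, 64 high, flank the arm 55 mm from its pivot.
- turntable: Turntable of the unwinder, origin on its upright axis 38 mm above the table: disc 180 mm across, on it a grey tape roll lying flat, 150 mm across, top 94 mm above the table, with a card core (top 95 mm) round a steel hub 69 mm across (top 104 mm; three jaws stand 2 mm higher). Its brake is on: it does not turn.
- lock_pin (a joint): How far the lock pin is driven down, m: 0 up, 0.014 fully down (cap on the hub, solid). Steel mushroom cap 26 mm across, 10 mm thick, on the hub's axis, sliding straight down. Starts 0 to 0.003 down. Driving it takes 9 to 11 N plus a little for speed; it stays where it is driven. A tap counts if the mallet drives it at over 0.04 m/s: bring the mallet down at 0.15 m/s or more.
- lock_pin_top (a point): Centre of the lock pin's flat top face: 128 mm above the table when fully up, 114 mm when fully down.
- tension_arm (a joint): Swing of the tension arm, rad: 0 at its outer rest stop, growing clockwise seen from above, towards the roll, to 0.96 at the solid inner stop. Its spring pushes it back to 0 with 0.5 N m at rest, rising to 1.0 N m at the inner stop (3.5 to 7 N at the roller). Flat aluminium arm 16 mm wide, top face 55 mm above the table, 140 mm from pivot to roller axis.
- pivot_top (a point): Point on the arm's upright pivot axis, 120 mm above the table (level with the roller's top); the pivot post itself is 98 mm high. Seen from the pivot the roller lies 230 degrees anticlockwise from the unwinder's x axis at rest, and 175 degrees at the inner stop.
- roller_top (a point): Top centre of the roller on the arm's end, 120 mm above the table. The roller: white upright cylinder 30 mm across, from 60 to 120 mm above the table, turning freely on its own axis, so it can be pinched from above and led round the arc (140 mm radius about the pivot) without turning the gripper, or pushed from its outer side.
- mallet: Rubber mallet, 0.3 to 0.5 kg, standing on one face of its head. Origin at the centre of that underside. Black round head 60 mm across, 80 mm high, axis along z, flat faces at both ends. Wooden handle level along -x, centred 40 mm above the underside, 24 mm wide (y), 30 mm high, from x -30 to x -210 mm. Balances about 22 mm from the head's axis.
- mallet_head (a point): Centre of the mallet's head, 40 mm above the face it stands on.
- mallet_grip (a point): Point on the handle's axis 85 mm from the head's axis, a good place to grip from above, fingers closing across the handle (along the mallet's y).
- tape_narrow: Small white tape roll, 80 mm across, 25 mm high, lying flat. Origin at the centre of its underside. Leave alone.
- tape_wide: Grey tape roll 110 mm across, 48 mm high, lying flat. Origin at the centre of its underside. Leave alone.
- tape_white: White tape roll 96 mm across, 36 mm high, stacked on the grey one. Origin at the centre of its underside. Leave alone.
- core: Empty card core, 84 mm across, 60 mm high, standing. Origin at the centre of its underside. Leave alone.
- solvent: Aluminium can 60 mm across, 150 mm high, standing. Origin at the centre of its underside. Leave alone.
- scraper: Scraper with a handle, 200 mm long, lying along its x. Leave alone.
- driver: Screwdriver, 200 mm long, lying along its x. Leave alone.
There are look-alikes about, which are no part of the job. Of the things that look like the mallet, the larger one is meant.

How it is judged (in metres and radians):
On the way, in this order (a step that is already met when the one before it is completed fails the run):
1. the lock pin is tapped down briskly with the mallet (velocity of joint lock_pin above 0.04 m/s and contact force between mallet and lock_pin above 1 N).
2. the pin is fully down and the mallet is back on the table, let go, at rest (value of joint lock_pin above 0.0125 m and height (world z) of mallet_head below 0.06 m and contact force between the fingers and mallet below 0.2 N and contact force between mallet and unwinder below 0.2 N and linear speed of mallet below 0.03 m/s), for 0.3 s.
At the end, for the whole second after the job is handed in: Fingers hold the tension arm (over 2 N) within 0.04 rad of its inner stop (over 0.92 of 0.96 rad) at the end and for the second after; lock pin over 12.5 of 14 mm down; mallet at rest on the table (head centre under 60 mm high), let go, not touching the unwinder (all of step 2 and value of joint tension_arm above 0.92 rad and contact force between the fingers and tension_arm above 2 N); the arm keeps its last pose, push and grip.
It fails at once if the robot itself pushes the lock pin (contact force between any of the fingers, the arm and lock_pin above 1 N).
It fails at once if the mallet hits the tape roll or turntable (contact force between mallet and turntable above 3 N).
It fails at once if another thing on the table is disturbed (moved over 30 mm) (distance of any of tape_narrow, tape_wide, tape_white, core, solvent, scraper, driver from where it was at the start of the episode above 0.03 m).
It also fails if it takes over 64 s, if anything falls off the work surface, if the arm or the gripper's body presses on something with over 40 N, if the wrist force passes 120 N, or if a joint passes its speed limit or range.

## Robot

A 7-joint arm with a two-finger parallel gripper is mounted at the origin on the work surface. World frame = base frame: x ahead of the robot, y to its left, z up, the work surface at z = 0. Lengths are in m, angles in degrees, forces in N, time in s.
With the tool pointing down it reaches from about 0.425 to 0.875 m from the base axis. Payload 4.7 kg.
Tool frame: the origin (TCP) lies between the finger pads; the fingertips stand 25 mm ahead of it and the grasp point (between the pads) lies 6 mm ahead of it (env.tip_reach is the distance from the TCP to the fingertips, in m); z points along the fingers, y is the direction in which the jaws open and shut (so a half turn about z gives the same grasp; the last joint's range is limited). The gripper opens to 87 mm and grips with 3 to 60 N. Pads are 19 mm wide; open, the fingers measure 117 mm over their backs; the gripper's body (75 mm by 190 mm) begins 51 mm behind the grasp point.
Start: joints at [-75.224, 18.392, -4.016, 83.108, 1.295, 78.541, -3.26], TCP at [0.157, 0.631, 0.248] pointing down, gripper open.
Joint ranges: [-163.93, 163.93], [-17.29, 119.83], [-79.2, 71.16], [3.27, 140.29], [-89.18, 269.18], [5.43, 117.66], [-154.24, 154.24]. Speed limits (degrees/s): [147.25, 147.25, 180, 180, 180, 180, 180].

## Interface

Orientations are given as [roll, pitch, yaw] about the fixed x, y, z axes, in that order (R = Rz(yaw) Ry(pitch) Rx(roll)).
In Python, from cell import env, viewer, job gives the robot as it stands.
- The arm moves only by the tool move_arm, never from a script. Its argument "steps" is a list of rows, each a list of 7 numbers: the finger opening in cm, from 0 to 8.7, then the shift along the tool's x, y, z in cm, then the turn, a rotation vector about the tool's x, y, z in rad. In form: [[fingers, tx, ty, tz, wx, wy, wz], ...]. A call has 1 to 5 rows; each row shifts and turns the commanded pose from where the row before left it, along the tool's axes as they then stand; what a row does not reach is not made up. A row lasts 1/12 s, in which the tool goes at most 41.7 mm and 7.16 degrees, less where a joint would pass 70% of its speed; a pose out of reach is approached as far as the arm can. A call is refused whole if a number of a shift passes 4.17 or a number of a turn 0.125, either way. A call with a gripper value outside its range is refused whole. The fingers move at their own pace and stop on an object; "force" is the grip in N (left out, the last holds). Time passes only in rows, so rows that do not move let the fingers close. It gives the time, the measured TCP pose, the force and the opening at its end, in the units of the state.
- env.get_obs(): the state, without advancing time (a new reading comes with each control period).
- viewer.read_camera(name): name is "side" or "top" or "wrist"; returns a dict with "img" (480x640x3 uint8, red, green, blue), "vfov" (degrees; the focal length in pixels is half the picture's height over the tangent of half this angle, whatever the lens; pixels are square), "cx", "cy" (the principal point, pixels), "extrinsics" (4x4, takes a point from world to camera coordinates); the wrist camera has in their place "mount" (4x4, takes a point from camera to tool coordinates, whose origin is the TCP and whose axes are the flange's). Camera axes: x right, y down, z forward; pixel columns grow to the right and rows downward; lengths in m; the calibration is good to about 2 mm. A picture is of the moment at which its call begins: read the wrist's pose just before it. There is no depth.
- job.sign_off(): hands the job in, once; it reports no verdict.
The state is a dict: "time_s": time; "qpos": joint angles; "joint_velocities": joint speeds; "effort": joint torques, N m; "tool_pos": TCP position; "tool_rot": TCP orientation; "force": force on the tool from outside, world axes, zero at the start; "wrist_torque": the same for the moment, N m; "grip_width": finger opening in m.
Only numpy, scipy, OpenCV 4.12 (cv2) and the standard library are available. Lean on these libraries where they do the work, as an engineer would, in place of code of your own. Each camera call takes 0.05 s, during which the arm holds its last target.

## Working session

There is one attempt and no reset: what is moved stays moved. The work goes in short steps, Python scripts to look and compute and a tool call to move; the robot and the scene stay as the last step left them, time stands still between calls to the robot, and variables do not carry over. Pictures are saved under pics/ and viewed, and the job is handed in when it is done.

Besides the shell and the picture viewer there is one more tool, called after "Request:" as name([rows], argument=value, ...), one row to a line, values as JSON. move_arm: Moves the arm, as the interface text tells. Its arguments: {"type":"object","properties":{"steps":{"type":"array"},"force":{"type":"number"}},"required":["steps"]}

```bash
ls; mkdir -p pics; python3 - <<'E'
from cell import env, viewer, job
import cv2
o=env.get_obs()
for k,v in o.items(): print(k,v)
for n in ["side","top","wrist"]:
    c=viewer.read_camera(n)
    cv2.imwrite(f"pics/{n}0.png",c["img"][:,:,::-1])
    print(n,{k:v for k,v in c.items() if k!="img"})
E
```

```text
pics
time_s 0.0
qpos [-75.225713    18.43816369  -4.01463991  83.17477833   1.29707807
  78.54103922  -3.25957158]
joint_velocities [ 0.04631577  0.07056279  0.02430271 -0.05575981 -0.02083794  0.0107369
 -0.01537385]
effort [-3.52912475e-04 -4.91286314e+01 -4.04089121e-01 -3.12530923e+01
 -6.38570962e-02  4.39431961e-02  1.77904080e-04]
tool_pos [0.15682573 0.63027585 0.2464726 ]
tool_rot [-1.79891374e+02  8.09753377e-03  1.66035465e+02]
force [0.64812465 0.4441167  0.15627998]
wrist_torque [-0.02417764  0.03273051  0.0007598 ]
grip_width 0.087238807650969
side {'vfov': 43.236439414809865, 'cx': 318.979880662959, 'cy': 237.66901157335016, 'extrinsics': array([[ 0.70717462, -0.70682139, -0.01753783, -0.40255495],
       [-0.54749999, -0.53174145, -0.64613837,  0.33300335],
       [ 0.44737883,  0.46653462, -0.76301876,  1.43856917],
       [ 0.        ,  0.        ,  0.        ,  1.        ]])}
top {'vfov': 54.57432080723554, 'cx': 319.36237392615357, 'cy': 239.25986541550978, 'extrinsics': array([[-3.86547553e-03, -9.99990918e-01, -1.79499847e-03,
        -3.57592442e-02],
       [-9.91042223e-01,  4.07049515e-03, -1.33486866e-01,
         5.24536765e-01],
       [ 1.33492960e-01,  1.26292906e-03, -9.91048957e-01,
         1.29954985e+00],
       [ 0.00000000e+00,  0.00000000e+00,  0.00000000e+00,
         1.00000000e+00]])}
wrist {'vfov': 65.54833473235263, 'cx': 317.61291992805934, 'cy': 242.64869169444242, 'mount': array([[ 2.32394960e-04, -9.67668696e-01, -2.52224586e-01,
         6.87680958e-02],
       [ 9.99999938e-01,  2.91159836e-04, -1.95664163e-04,
        -7.57389275e-04],
       [ 2.62775754e-04, -2.52224525e-01,  9.67668704e-01,
        -1.36478798e-01],
       [ 0.00000000e+00,  0.00000000e+00,  0.00000000e+00,
         1.00000000e+00]])}
```

View pics/side0.png

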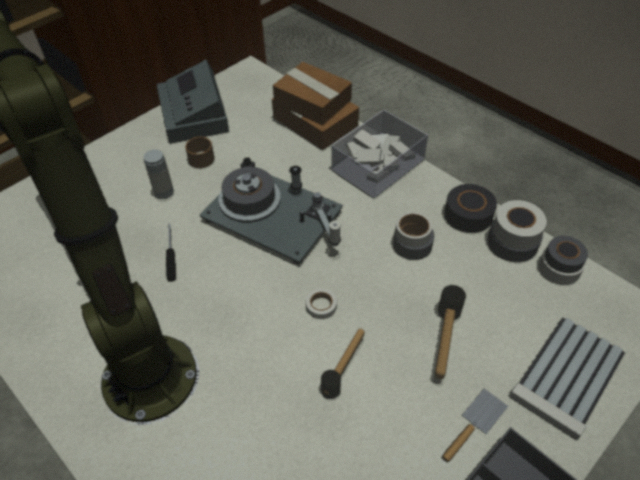

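View pics/top0.png

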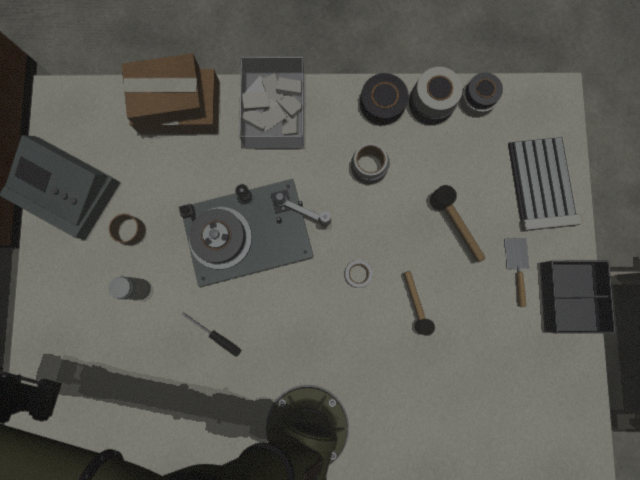

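View pics/wrist0.png

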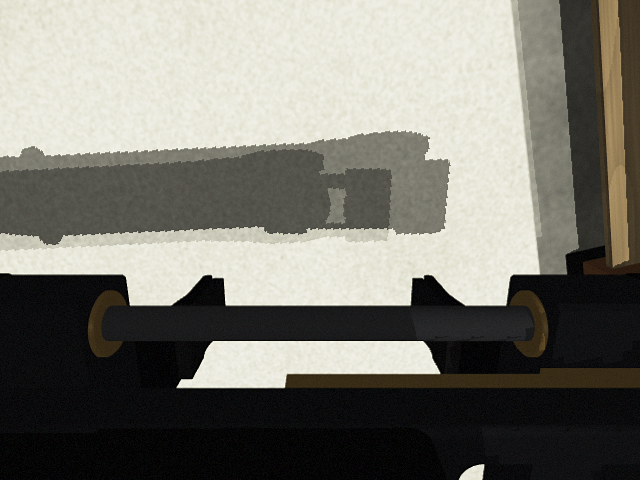

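```bash
cat > h.py <<'E'
import numpy as np, cv2
from scipy.spatial.transform import Rotation as R
def ray(c,u,v,obs=None):
    f=240/np.tan(np.radians(c["vfov"])/2)
    d=np.array([(u-c["cx"])/f,(v-c["cy"])/f,1.])
    if "extrinsics" in c:
        E=c["extrinsics"]; return -E[:3,:3].T@E[:3,3], E[:3,:3].T@d
    M=c["mount"]; Rt=R.from_euler("xyz",obs["tool_rot"],degrees=True).as_matrix()
    return np.array(obs["tool_pos"])+Rt@M[:3,3], Rt@M[:3,:3]@d
def onz(c,u,v,z,obs=None):
    o,d=ray(c,u,v,obs); return o+d*(z-o[2])/d[2]
def proj(c,p,obs=None):
    f=240/np.tan(np.radians(c["vfov"])/2)
    if "extrinsics" in c:
        q=c["extrinsics"][:3,:3]@p+c["extrinsics"][:3,3]
    else:
        M=c["mount"]; Rt=R.from_euler("xyz",obs["tool_rot"],degrees=True).as_matrix()
        q=M[:3,:3].T@(Rt.T@(np.array(p)-obs["tool_pos"])-M[:3,3])
    return np.array([f*q[0]/q[2]+c["cx"],f*q[1]/q[2]+c["cy"]])
E
python3 - <<'E'
import cv2
t=cv2.imread("pics/top0.png")
cv2.imwrite("pics/c1.png",cv2.resize(t[165:305,170:345],None,fx=4.4,fy=4.2857,interpolation=cv2.INTER_CUBIC)[:600])
cv2.imwrite("pics/c2.png",cv2.resize(t[170:345,385:545],None,fx=3.4,fy=3.4,interpolation=cv2.INTER_CUBIC))
E
```

```text
(no output)
```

View pics/c1.png

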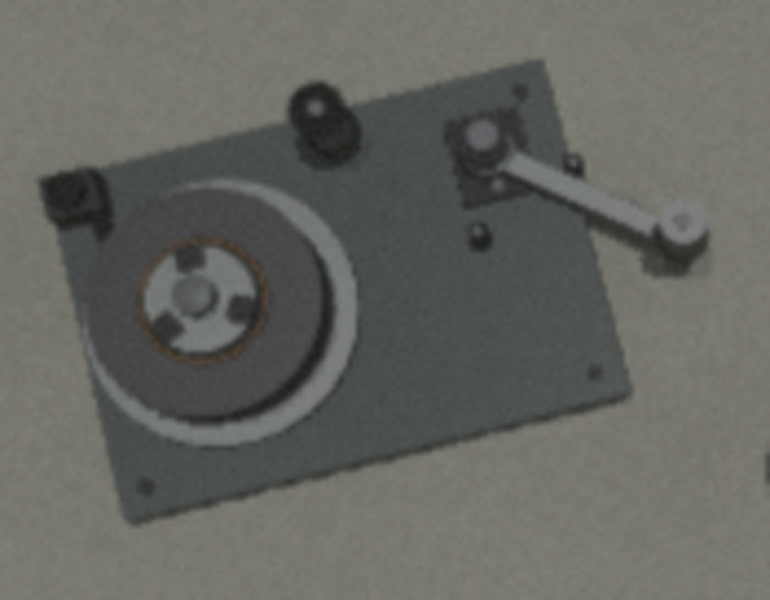

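View pics/c2.png

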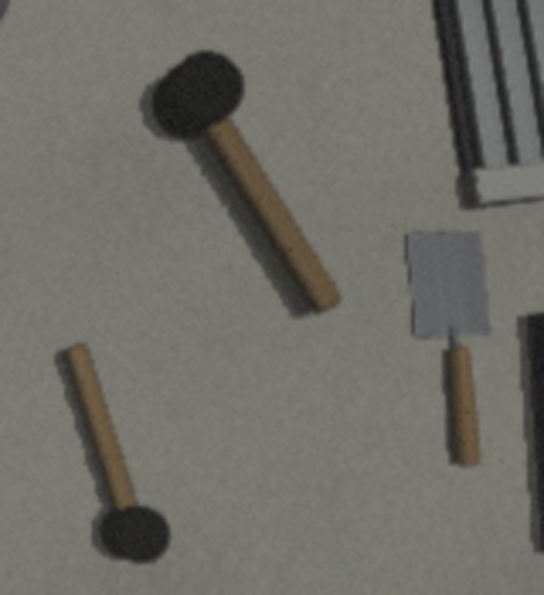

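```bash
python3 - <<'E'
from cell import env, viewer, job
from h import *
c=viewer.read_camera("top")
f=lambda x,y,z:onz(c,170+(x+.5)/4.4-.5,165+(y+.5)/4.2857-.5,z)
g=lambda x,y,z:onz(c,385+(x+.5)/3.4-.5,170+(y+.5)/3.4-.5,z)
cs=np.array([f(*p,.03) for p in [(40,180),(543,60),(632,397),(130,523)]])
print(cs.round(4)); ctr=cs.mean(0); print("ctr",ctr)
# local y axis: pivot y -120 at right(-Y world), so local +y ~ left in img
ey=cs[0]-cs[1]+cs[3]-cs[2]; ex=cs[0]-cs[3]+cs[1]-cs[2]
yaw=[np.degrees(np.arctan2(-ey[0],ey[1])),np.degrees(np.arctan2(ex[1],ex[0]))]
print("yaw",yaw)
pin=f(196,295,.127);piv=f(482,138,.098);rol=f(683,222,.12)
print("pin",pin,"piv",piv,"roll",rol, "arm dir",np.degrees(np.arctan2(*(rol-piv)[1::-1])),np.linalg.norm((rol-piv)[:2]))
d=(pin-piv); print("hub-piv dist",np.linalg.norm(d[:2]),"exp",np.hypot(60,195),"yaw",np.degrees(np.arctan2(d[1],d[0])-np.arctan2(195,-60)))
# mallet
print("handle end",g(325,297,.055),"near",g(222,125,.055))
m=c["img"].astype(int).max(2)
# black mask of mallet head
sub=m[170:260,400:480]; mk=(sub<45).astype(np.uint8)
n,l,s,ce=cv2.connectedComponentsWithStats(mk); i=1+s[1:,4].argmax(); print(s[i],ce[i]+[400,170])
cc=ce[i]+[400,170]; print("head c",onz(c,*cc,.04))
E
```

```text
[[ 0.6226  0.371   0.03  ]
 [ 0.7048  0.0387  0.03  ]
 [ 0.4731 -0.0201  0.03  ]
 [ 0.3906  0.3043  0.03  ]]
ctr [0.54777138 0.17345822 0.03      ]
yaw [np.float64(14.08549093386665), np.float64(15.13914894783293)]
pin [0.52885352 0.24340214 0.127     ] piv [0.63487235 0.07284793 0.098     ] roll [ 0.57518877 -0.05300436  0.12      ] arm dir -115.37195292984514 0.13928722460765383
hub-piv dist 0.20082013826714468 exp 204.02205763103166 yaw 14.762920570816837
handle end [ 0.46956742 -0.48964844  0.055     ] near [ 0.61469134 -0.41056303  0.055     ]
[ 30  16  26  25 452] [442.21238938 197.70132743]
head c [ 0.64353138 -0.3935576   0.04      ]
```

Request:
move_arm([
  [8.7,-4.1,0,0,0,0,0.063],
  [8.7,-4.1,0,0,0,0,0.063],
  [8.7,-4.1,0,0,0,0,0.063],
  [8.7,-4.1,0,0,0,0,0.063],
  [8.7,-4.1,0,0,0,0,0.063],
])

```text
time_s: 0.62
tool_pos: [0.349, 0.5562, 0.2473]
tool_rot: [180.0, 0.0, 147.8]
force: [0.6, 0.7, 0.9]
grip_width: 0.0871
```

Request:
move_arm([
  [8.7,-4.1,0,0,0,0,0.063],
  [8.7,-4.1,0,0,0,0,0.063],
  [8.7,-4.1,0,0,0,0,0.063],
  [8.7,-4.1,0,0,0,0,0.063],
  [8.7,-4.1,0,0,0,0,0.063],
])

```text
time_s: 1.03
tool_pos: [0.5068, 0.4265, 0.2472]
tool_rot: [-180.0, 0.0, 129.8]
force: [0.8, 0.6, 1.0]
grip_width: 0.0873
```

```bash
python3 - <<'E'
from cell import env, viewer, job
import cv2
o=env.get_obs(); print(o["time_s"],o["tool_pos"],o["tool_rot"],o["qpos"])
cv2.imwrite("pics/wrist1.png",viewer.read_camera("wrist")["img"][:,:,::-1])
E
```

```text
1.0333 [0.50682862 0.42651515 0.24724651] [-1.79997505e+02  1.57823740e-03  1.29767327e+02] [-51.44664085  19.87873427  11.84422731  81.6909584   -4.07754736
  78.85143675   0.26727813]
```

View pics/wrist1.png

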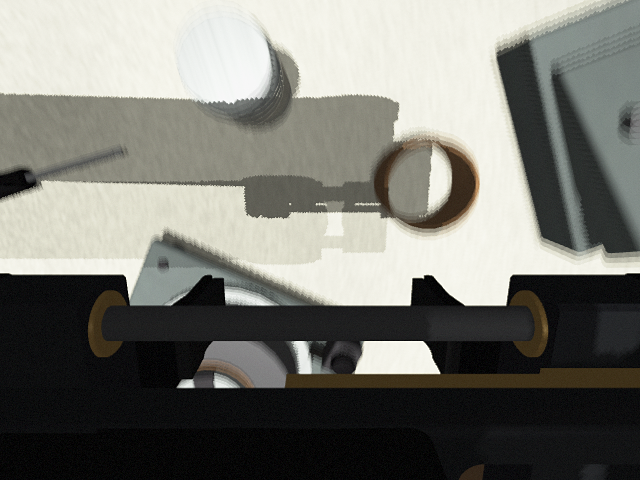

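Request:
move_arm([
  [8.7,-4.1,0,0,0,0,0.063],
  [8.7,-4.1,0,0,0,0,0.063],
  [8.7,-4.1,0,0,0,0,0.063],
  [8.7,-4.1,0,0,0,0,0.063],
  [8.7,-4.1,0,0,0,0,0.063],
])

```text
time_s: 1.5
tool_pos: [0.6166, 0.2547, 0.2473]
tool_rot: [-180.0, 0.0, 111.8]
force: [0.1, 0.3, -0.8]
grip_width: 0.0869
```

Request:
move_arm([
  [8.7,-4.1,0,0,0,0,0.063],
  [8.7,-4.1,0,0,0,0,0.063],
  [8.7,-4.1,0,0,0,0,0.063],
  [8.7,-4.1,0,0,0,0,0.063],
  [8.7,-4.1,0,0,0,0,0.063],
])

```text
time_s: 1.92
tool_pos: [0.6678, 0.057, 0.2473]
tool_rot: [-180.0, -0.0, 93.7]
force: [0.6, -0.1, -0.1]
grip_width: 0.0869
```

Request:
move_arm([
  [8.7,-4.1,0,0,0,0,0.063],
  [8.7,-4.1,0,0,0,0,0.063],
  [8.7,-4.1,0,0,0,0,0.063],
  [8.7,-4.1,0,0,0,0,0.063],
  [8.7,-4.1,0,0,0,0,0.063],
])

```text
time_s: 2.33
tool_pos: [0.6553, -0.1468, 0.2473]
tool_rot: [-180.0, -0.0, 75.7]
force: [0.6, -0.5, 0.3]
grip_width: 0.0871
```

```bash
python3 - <<'E'
from cell import env, viewer, job
import cv2
o=env.get_obs(); print(o["time_s"],o["tool_pos"],o["tool_rot"],o["qpos"])
cv2.imwrite("pics/top1.png",viewer.read_camera("top")["img"][:,:,::-1])
E
```

```text
2.3333 [ 0.65530126 -0.14682506  0.24727014] [-1.79998838e+02 -2.38993155e-03  7.56553211e+01] [-14.58957164  23.19408335  33.88977766  80.87827588 -12.89550983
  79.80145323   5.07951413]
```

View pics/top1.png

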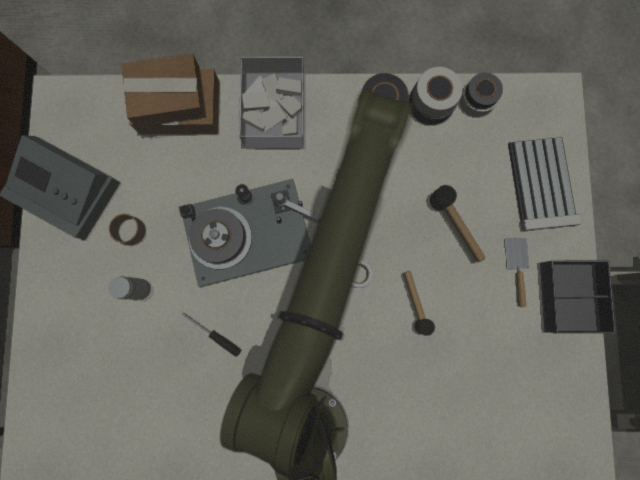

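Request:
move_arm([
  [8.7,-2.9,0.1,0,0,0,0.082],
  [8.7,-2.85,0.4,0,0,0,0.082],
  [8.7,-2.8,0.7,0,0,0,0.082],
  [8.7,-2.75,0.9,0,0,0,0.082],
  [8.7,-2.7,1.1,0,0,0,0.082],
])

```text
time_s: 2.8
tool_pos: [0.6284, -0.288, 0.2474]
tool_rot: [-180.0, -0.0, 52.1]
force: [0.1, -0.4, -0.0]
grip_width: 0.0868
```

Request:
move_arm([
  [8.7,-2.6,1.3,0,0,0,0.082],
  [8.7,-2.5,1.5,0,0,0,0.082],
  [8.7,-2.35,1.7,0,0,0,0.082],
  [8.7,-2.2,1.9,0,0,0,0.082],
  [8.7,-2.0,2.1,0,0,0,0.082],
])

```text
time_s: 3.22
tool_pos: [0.6008, -0.4307, 0.2472]
tool_rot: [-180.0, -0.0, 28.6]
force: [0.1, 0.0, 0.7]
grip_width: 0.0869
```

Request:
move_arm([
  [8.7,0,0,0,0,0,0],
  [8.7,0,0,0,0,0,0],
  [8.7,0,0,0,0,0,0],
])

```text
time_s: 3.47
tool_pos: [0.6014, -0.4292, 0.2471]
tool_rot: [-179.9, -0.0, 28.9]
force: [-0.6, 0.3, -0.4]
grip_width: 0.0871
```

```bash
python3 - <<'E'
from cell import env, viewer, job
import cv2
o=env.get_obs(); print(o["time_s"],o["tool_pos"],o["tool_rot"],o["qpos"])
c=viewer.read_camera("wrist")
cv2.imwrite("pics/wrist2.png",c["img"][:,:,::-1])
import pickle; pickle.dump((o,c),open("w2.pkl","wb"))
E
```

```text
3.4667 [ 0.60136315 -0.42921546  0.24706743] [-1.79933324e+02 -3.43142511e-02  2.88902929e+01] [  6.36159855  34.88353656  44.59102147  69.30545092 -23.82634606
  84.82929889 -13.4828703 ]
```

View pics/wrist2.png

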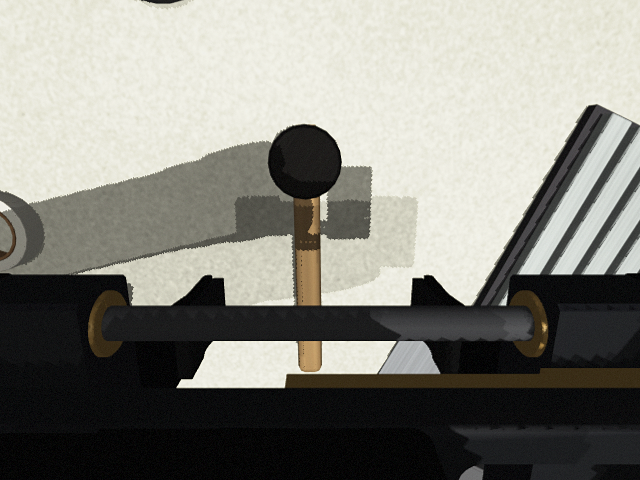

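```bash
python3 - <<'E'
import pickle
from h import *
o,c=pickle.load(open("w2.pkl","rb"))
im=c["img"].astype(int)
hs=onz(c,305,161.5,.08,o)
print("head",hs)
L=[]
for r in range(245,303,6):
    row=im[r,270:345]; m=(row[:,0]-row[:,2]>25); x=np.where(m)[0]+270; L.append((x.min(),x.max(),r)); 
print(L)
P=np.array([onz(c,(a+b)/2,r,.055,o) for a,b,r in L]); d=P[0]-P[-1]; print("yaw",np.degrees(np.arctan2(d[1],d[0])),P[0],P[-1])
e=onz(c,310,371,.055,o);d=hs-e;print(e,"yaw",np.degrees(np.arctan2(d[1],d[0])),np.linalg.norm(d[:2]))
u=np.array([np.cos(np.radians(28.9)),np.sin(np.radians(28.9)),0])
Rt=R.from_euler("xyz",o["tool_rot"],degrees=True).as_matrix()
print("head in tool",Rt.T@(hs-o["tool_pos"]),"rad", np.linalg.norm(onz(c,341,161.5,.08,o)-hs))
print("handle in tool",(P-o["tool_pos"])@Rt)
E
```

```text
head [ 0.64555515 -0.39377719  0.08      ]
[(np.int64(296), np.int64(319), 245), (np.int64(296), np.int64(320), 251), (np.int64(296), np.int64(320), 257), (np.int64(297), np.int64(320), 263), (np.int64(296), np.int64(320), 269), (np.int64(296), np.int64(320), 275), (np.int64(296), np.int64(320), 281), (np.int64(297), np.int64(320), 287), (np.int64(297), np.int64(320), 293), (np.int64(298), np.int64(320), 299)]
yaw 30.05227582880739 [ 0.57990091 -0.43095024  0.055     ] [ 0.53406429 -0.45746982  0.055     ]
[ 0.46659427 -0.4953511   0.055     ] yaw 29.578204922778045 0.205777195560551
head in tool [ 0.05571351 -0.00948273  0.16711197] rad 0.028668825008461282
handle in tool [[-0.01974434 -0.00862675  0.19206581]
 [-0.02542972 -0.00820615  0.19206191]
 [-0.03116313 -0.00824186  0.19205852]
 [-0.03694482 -0.00781608  0.19205456]
 [-0.04277596 -0.0083142   0.19205165]
 [-0.04865662 -0.00835083  0.19204817]
 [-0.05458764 -0.00838778  0.19204466]
 [-0.06056946 -0.0079553   0.19204058]
 [-0.06660314 -0.00799086  0.192037  ]
 [-0.07268894 -0.0075529   0.19203285]]
```

Request:
move_arm([
  [8.7,-1.0,-0.45,2.0,0,0,-0.014],
  [8.7,-0.9,-0.45,3.0,0,0,0],
  [8.7,0,0,3.5,0,0,0],
  [8.7,0,0,3.5,0,0,0],
  [8.7,0,0,0,0,0,0],
])

```text
time_s: 3.93
tool_pos: [0.5781, -0.4258, 0.1197]
tool_rot: [-179.3, 0.2, 29.8]
force: [-1.3, 1.4, -1.4]
grip_width: 0.0873
```

```bash
python3 - <<'E'
from cell import env, viewer, job
import cv2
o=env.get_obs(); print(o["time_s"],o["tool_pos"],o["tool_rot"],o["qpos"])
c=viewer.read_camera("wrist")
cv2.imwrite("pics/wrist3.png",c["img"][:,:,::-1])
import pickle; pickle.dump((o,c),open("w3.pkl","wb"))
E
```

```text
3.9333 [ 0.57808555 -0.42578015  0.11965567] [-179.30231087    0.19861282   29.79493654] [  5.93842933  37.23960858  42.53765901  81.11457619 -25.47537363
  72.20446953  -9.51101449]
```

View pics/wrist3.png

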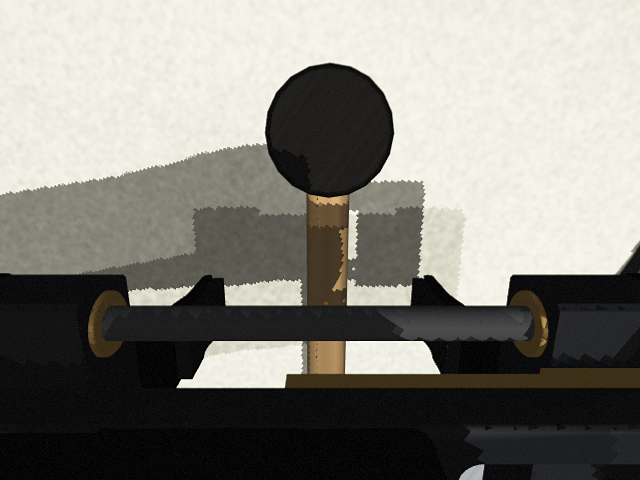

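```bash
python3 - <<'E'
import pickle
from h import *
o,c=pickle.load(open("w3.pkl","rb"))
Rt=R.from_euler("xyz",o["tool_rot"],degrees=True).as_matrix()
for p in [(329.5,130,.08),(328,220,.055),(326.5,300,.055),(325.5,360,.055)]:
    w=onz(c,*p,o); print(w,Rt.T@(w-o["tool_pos"]))
from cell import env
o=env.get_obs();print(o["tool_pos"],o["tool_rot"],o["joint_velocities"])
E
```

```text
[ 0.64544667 -0.39338618  0.08      ] [0.0746901  0.00583909 0.03932882]
[ 0.60522969 -0.41646746  0.055     ] [0.02840735 0.0061919  0.06448697]
[ 0.56393891 -0.43950368  0.055     ] [-0.01887153  0.00566771  0.06465726]
[ 0.52966884 -0.45870995  0.055     ] [-0.05815473  0.00530807  0.06479782]
[ 0.57937616 -0.42730842  0.12354614] [-1.79544394e+02  1.15904277e-01  2.97891540e+01] [ 0.18862189 -2.66373612  2.38315022 -5.2434598   0.47873701  0.96018529
 -0.40782593]
```

Request:
move_arm([
  [8.7,0,0,2.5,0,0,0],
  [8.7,0,0,2.5,0,0,0],
  [8.7,0,0,2.1,0,0,0],
  [8.7,0,0,1.0,0,0,0],
  [8.7,0,0,0,0,0,0],
])

```text
time_s: 4.4
tool_pos: [0.5805, -0.4303, 0.0461]
tool_rot: [-179.9, 0.0, 29.7]
force: [-0.2, 1.0, 0.6]
grip_width: 0.087
```

Request:
move_arm([
  [8.7,0,0,0,0,0,0],
  [2.0,0,0,0,0,0,0],
  [1.5,0,0,0,0,0,0],
  [1.0,0,0,0,0,0,0],
  [1.0,0,0,0,0,0,0],
], force=60)

```text
time_s: 4.82
tool_pos: [0.5803, -0.4319, 0.0477]
tool_rot: [179.9, -0.1, 29.6]
force: [0.6, 0.3, 0.0]
grip_width: 0.068
```

Request:
move_arm([
  [1.0,0,0,0,0,0,0],
  [1.0,0,0,0,0,0,0],
  [1.0,0,0,0,0,0,0],
  [1.0,0,0,0,0,0,0],
], force=60)

```text
time_s: 5.15
tool_pos: [0.5799, -0.4315, 0.0465]
tool_rot: [-180.0, -0.0, 29.6]
force: [-0.6, -0.4, 0.3]
grip_width: 0.0416
```

Request:
move_arm([
  [1.0,0,0,0,0,0,0],
  [1.0,0,0,0,0,0,0],
  [1.0,0,0,0,0,0,0],
  [1.0,0,0,0,0,0,0],
  [1.0,0,0,0,0,0,0],
], force=60)

```text
time_s: 5.57
tool_pos: [0.5797, -0.4315, 0.0464]
tool_rot: [-180.0, 0.0, 29.6]
force: [-0.4, 0.5, -0.7]
grip_width: 0.0233
```

Request:
move_arm([
  [1.0,0,0,0,0,0,0],
  [1.0,0,0,-2,0,0,0],
  [1.0,0,0,-2,0,0,0],
  [1.0,0,0,-3,0,0,0],
  [1.0,0,0,-3,0,0,0],
], force=60)

```text
time_s: 5.98
tool_pos: [0.5788, -0.4307, 0.1455]
tool_rot: [-179.8, 0.1, 29.6]
force: [1.0, -0.6, -4.5]
grip_width: 0.0233
```

Request:
move_arm([
  [1.0,0,0,-3.5,0,0,0],
  [1.0,0,0,-3.5,0,0,0],
  [1.0,0,0,-3.5,0,0,0],
  [1.0,0,0,-2.5,0,0,0],
  [1.0,0,0,-1,0,0,0],
], force=60)

```text
time_s: 6.4
tool_pos: [0.5804, -0.4328, 0.2908]
tool_rot: [179.7, -0.1, 29.6]
force: [0.8, -0.5, -3.5]
grip_width: 0.0236
```

Request:
move_arm([
  [1.0,0,0,0,0,0,0],
  [1.0,0,0,0,0,0,0],
  [1.0,0,0,0,0,0,0],
])

```text
time_s: 6.65
tool_pos: [0.5792, -0.4307, 0.2833]
tool_rot: [-179.8, 0.1, 29.6]
force: [0.2, 0.1, -4.1]
grip_width: 0.0235
```

```bash
python3 - <<'E'
from cell import env, viewer, job
from h import *
o=env.get_obs(); print(o["time_s"],o["tool_pos"],o["tool_rot"],o["qpos"],o["force"],o["wrist_torque"])
for n in ["wrist","side"]:
    c=viewer.read_camera(n); cv2.imwrite(f"pics/{n}4.png",c["img"][:,:,::-1])
p=np.array(o["tool_pos"][:2]); psi=np.radians(o["tool_rot"][2]); T=np.array([.5225,.168]); N=18
d=(T-p)/N*100; dt=(np.radians(85)-psi)/N
for i in range(N):
    a=psi+i*dt
    print([1.0,round(d[0]*np.cos(a)+d[1]*np.sin(a),2),round(d[0]*np.sin(a)-d[1]*np.cos(a),2),0,0,0,round(-dt,3)])
E
```

```text
6.65 [ 0.57920817 -0.4306945   0.28325827] [-1.79750292e+02  1.00511354e-01  2.96005902e+01] [  6.33138011  32.1818251   45.54385947  68.93517849 -22.32157071
  87.74989859 -12.25494765] [ 0.16660771  0.12052859 -4.06501142] [-0.14589971  0.26854922 -0.01122846]
[1.0, np.float64(1.37), np.float64(-3.05), 0, 0, 0, np.float64(-0.054)]
[1.0, np.float64(1.53), np.float64(-2.97), 0, 0, 0, np.float64(-0.054)]
[1.0, np.float64(1.69), np.float64(-2.88), 0, 0, 0, np.float64(-0.054)]
[1.0, np.float64(1.84), np.float64(-2.79), 0, 0, 0, np.float64(-0.054)]
[1.0, np.float64(1.99), np.float64(-2.69), 0, 0, 0, np.float64(-0.054)]
[1.0, np.float64(2.13), np.float64(-2.58), 0, 0, 0, np.float64(-0.054)]
[1.0, np.float64(2.26), np.float64(-2.46), 0, 0, 0, np.float64(-0.054)]
[1.0, np.float64(2.39), np.float64(-2.33), 0, 0, 0, np.float64(-0.054)]
[1.0, np.float64(2.51), np.float64(-2.2), 0, 0, 0, np.float64(-0.054)]
[1.0, np.float64(2.63), np.float64(-2.06), 0, 0, 0, np.float64(-0.054)]
[1.0, np.float64(2.74), np.float64(-1.92), 0, 0, 0, np.float64(-0.054)]
[1.0, np.float64(2.83), np.float64(-1.77), 0, 0, 0, np.float64(-0.054)]
[1.0, np.float64(2.93), np.float64(-1.61), 0, 0, 0, np.float64(-0.054)]
[1.0, np.float64(3.01), np.float64(-1.45), 0, 0, 0, np.float64(-0.054)]
[1.0, np.float64(3.08), np.float64(-1.29), 0, 0, 0, np.float64(-0.054)]
[1.0, np.float64(3.15), np.float64(-1.12), 0, 0, 0, np.float64(-0.054)]
[1.0, np.float64(3.2), np.float64(-0.95), 0, 0, 0, np.float64(-0.054)]
[1.0, np.float64(3.25), np.float64(-0.78), 0, 0, 0, np.float64(-0.054)]
```

View pics/wrist4.png

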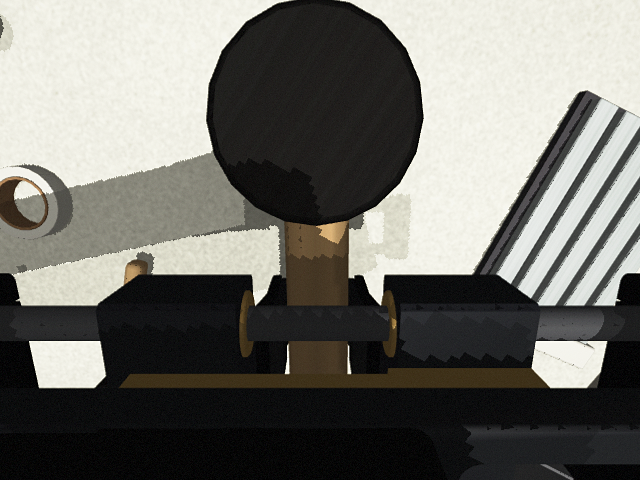

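View pics/side4.png

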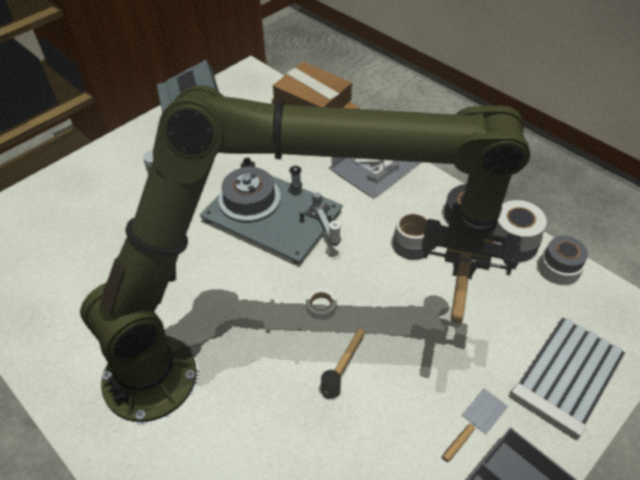

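Request:
move_arm([
  [1.0,1.37,-3.05,0,0,0,-0.054],
  [1.0,1.53,-2.97,0,0,0,-0.054],
  [1.0,1.69,-2.88,0,0,0,-0.054],
  [1.0,1.84,-2.79,0,0,0,-0.054],
  [1.0,1.99,-2.69,0,0,0,-0.054],
])

```text
time_s: 7.17
tool_pos: [0.5631, -0.2632, 0.2847]
tool_rot: [-179.9, 0.1, 45.2]
force: [0.5, -0.2, -3.5]
grip_width: 0.0234
```

Request:
move_arm([
  [1.0,2.13,-2.58,0,0,0,-0.054],
  [1.0,2.26,-2.46,0,0,0,-0.054],
  [1.0,2.39,-2.33,0,0,0,-0.054],
  [1.0,2.51,-2.2,0,0,0,-0.054],
  [1.0,2.63,-2.06,0,0,0,-0.054],
])

```text
time_s: 7.58
tool_pos: [0.5467, -0.0972, 0.2853]
tool_rot: [-179.9, 0.0, 60.7]
force: [0.8, 0.0, -3.8]
grip_width: 0.0234
```

Request:
move_arm([
  [1.0,2.74,-1.92,0,0,0,-0.054],
  [1.0,2.83,-1.77,0,0,0,-0.054],
  [1.0,2.93,-1.61,0,0,0,-0.054],
  [1.0,3.01,-1.45,0,0,0,-0.054],
  [1.0,3.08,-1.29,0,0,0,-0.054],
])

```text
time_s: 8.0
tool_pos: [0.5304, 0.0688, 0.2853]
tool_rot: [-179.9, 0.0, 76.2]
force: [1.0, 0.5, -3.2]
grip_width: 0.0234
```

Request:
move_arm([
  [1.0,3.15,-1.12,0,0,0,-0.054],
  [1.0,2.2,-0.65,0,0,0,-0.054],
  [1.0,0,0,0,0,0,0],
  [1.0,0,0,0,0,0,0],
  [1.0,0,0,0,0,0,0],
])

```text
time_s: 8.42
tool_pos: [0.526, 0.122, 0.2859]
tool_rot: [-180.0, 0.1, 82.1]
force: [0.2, -1.0, -3.0]
grip_width: 0.0235
```

```bash
python3 - <<'E'
from cell import env, viewer, job
from h import *
import pickle
o=env.get_obs(); print(o["time_s"],o["tool_pos"],o["tool_rot"],o["qpos"],o["force"],o["wrist_torque"])
for n in ["wrist","side","top"]:
    c=viewer.read_camera(n); cv2.imwrite(f"pics/{n}5.png",c["img"][:,:,::-1])
    pickle.dump((o,c),open(f"{n}5.pkl","wb"))
E
```

```text
8.4167 [0.52604198 0.1220111  0.28587378] [-1.79963878e+02  1.04609592e-01  8.21365597e+01] [-39.74259081   3.78547292  25.15006805  96.34010511  -1.54709296
  80.30929678 -22.24161447] [ 0.22020871 -1.00992982 -2.95594401] [-0.35026739  0.07399439  0.01316578]
```

View pics/wrist5.png

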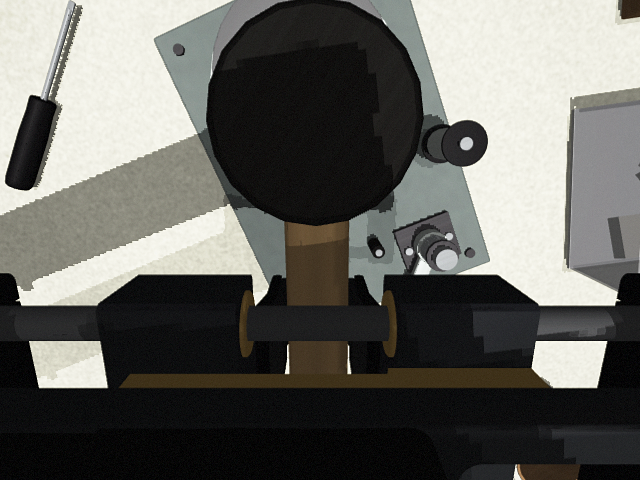

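View pics/side5.png

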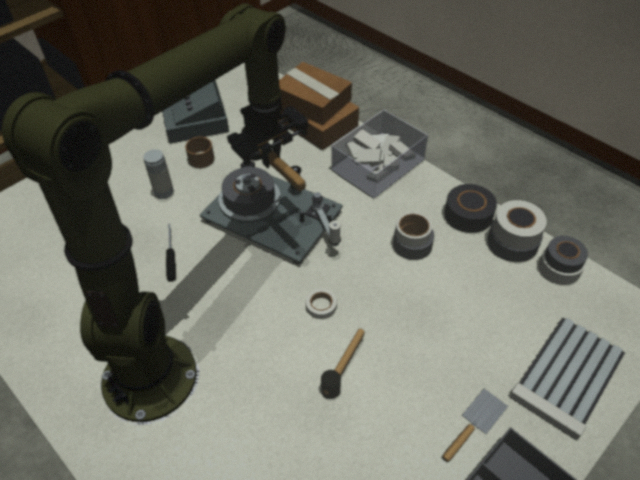

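View pics/top5.png

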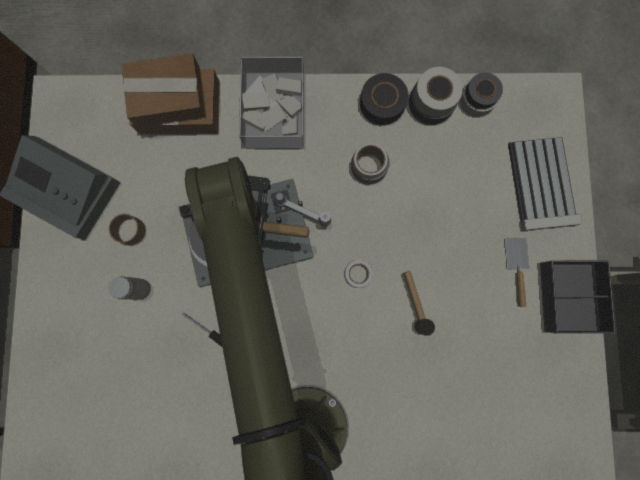

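```bash
python3 - <<'E'
import pickle
from h import *
o,c=pickle.load(open("wrist5.pkl","rb"))
print("piv",onz(c,447,259,.098,o),"idl",onz(c,466,144,.117,o),"head", onz(c,315,112,.32,o))
Rt=R.from_euler("xyz",o["tool_rot"],degrees=True).as_matrix()
y=np.radians(14.7);Rz=np.array([[np.cos(y),-np.sin(y)],[np.sin(y),np.cos(y)]])
p=onz(c,447,259,.098,o)[:2];i=onz(c,466,144,.117,o)[:2]
print("hub",p+Rz@[-.06,.195], i+Rz@[-.098,.1])
print("idl-piv yaw",np.degrees(np.arctan2(*(i-p)[::-1])-np.arctan2(95,38)))
s,cs=pickle.load(open("side5.pkl","rb"))
for z in (.128,.125):print("pin proj side",proj(cs,np.array([.529,.244,z])))
im=cv2.imread("pics/side0.png")[150:280,190:350]
cv2.imwrite("pics/s0c.png",cv2.resize(im,None,fx=4.6,fy=4.6,interpolation=cv2.INTER_CUBIC))
E
```

```text
piv [0.63795568 0.07388281 0.098     ] idl [0.65152538 0.17405351 0.117     ] head [0.53552018 0.19769034 0.32      ]
hub [0.53043681 0.24727455] [0.53135735 0.24591201]
idl-piv yaw 14.086750892489661
pin proj side [246.23502496 177.13158205]
pin proj side [246.35215399 177.90651353]
```

View pics/s0c.png

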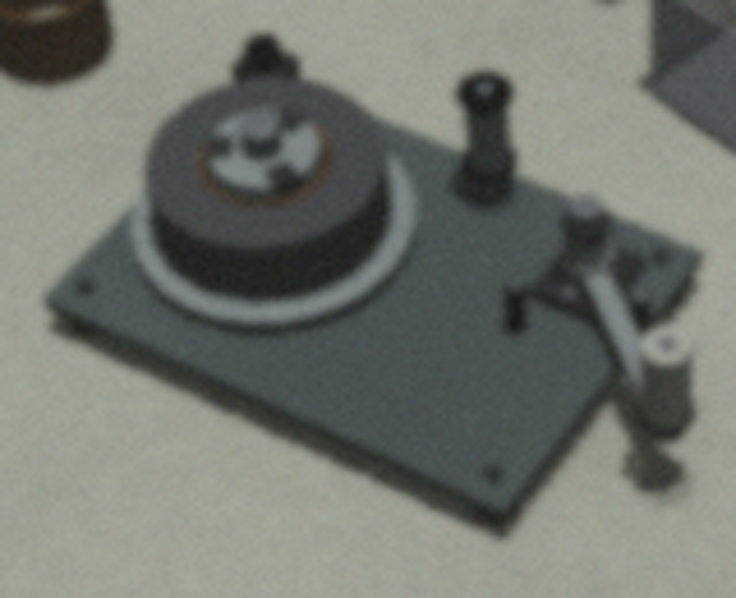

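Request:
move_arm([
  [1.0,1.5,-0.4,0,0,0,0],
  [1.0,1.72,-0.45,1.5,0,0,0],
  [1.0,1.5,-0.4,2.5,0,0,0],
  [1.0,0,0,2.0,0,0,0],
  [1.0,0,0,0,0,0,0],
])

```text
time_s: 8.98
tool_pos: [0.5174, 0.1711, 0.2221]
tool_rot: [-179.6, 0.3, 82.2]
force: [-0.9, -0.9, -4.3]
grip_width: 0.0236
```

Request:
move_arm([
  [1.0,0,0,0,0,0,0],
  [1.0,0,0,0,0,0,0],
  [1.0,0,0,0,0,0,0],
  [1.0,0,0,0,0,0,0],
])

```text
time_s: 9.32
tool_pos: [0.5211, 0.1714, 0.2283]
tool_rot: [179.9, -0.1, 82.1]
force: [0.7, -0.0, -3.2]
grip_width: 0.0238
```

```bash
python3 - <<'E'
from cell import env, viewer, job
from h import *
import pickle
o=env.get_obs(); print(o["time_s"],o["tool_pos"],o["tool_rot"],o["qpos"],o["force"],o["wrist_torque"])
for n in ["wrist","side"]:
    c=viewer.read_camera(n); cv2.imwrite(f"pics/{n}6.png",c["img"][:,:,::-1])
    pickle.dump((o,c),open(f"{n}6.pkl","wb"))
im=cv2.imread("pics/side6.png")[90:260,170:370]
cv2.imwrite("pics/s6c.png",cv2.resize(im,None,fx=3.5,fy=3.5,interpolation=cv2.INTER_CUBIC))
E
```

```text
9.3167 [0.52113876 0.17135778 0.22827942] [ 1.79860871e+02 -9.52098108e-02  8.21251052e+01] [-42.12829972   6.47772759  22.90405072 100.20577596  -2.64420047
  73.67240448 -26.49405763] [ 0.67252885 -0.02901721 -3.22494336] [-0.37150334  0.09797784  0.01155648]
```

View pics/s6c.png

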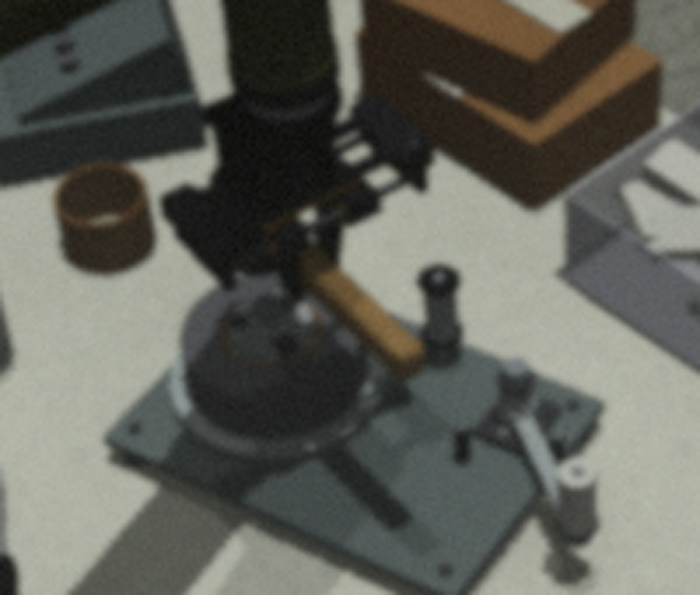

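View pics/wrist6.png

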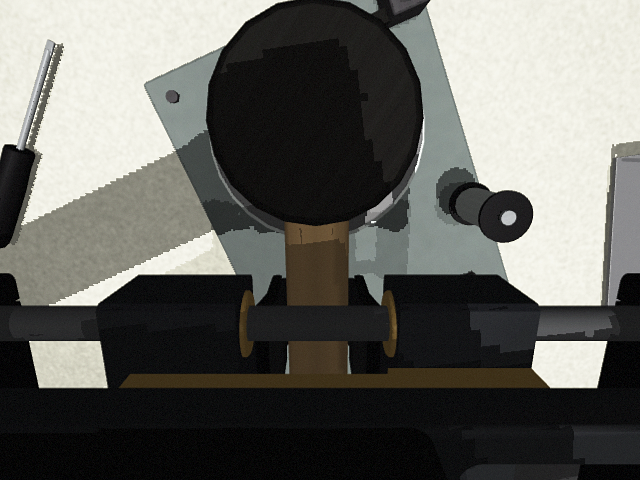

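Request:
move_arm([
  [1.0,0,0,2.2,0,0,0],
  [1.0,0,0,2.4,0,0,0],
  [1.0,0,0,2.4,0,0,0],
  [1.0,0,0,0,0,0,0],
])

```text
time_s: 9.75
tool_pos: [0.5197, 0.1714, 0.1547]
tool_rot: [-179.9, 0.0, 82.1]
force: [0.8, 0.8, -2.2]
grip_width: 0.0235
```

Request:
move_arm([
  [1.0,0,0,0,0,0,0],
  [1.0,0,0,0,0,0,0],
])

```text
time_s: 9.92
tool_pos: [0.5204, 0.1721, 0.1577]
tool_rot: [180.0, -0.0, 82.2]
force: [-0.3, 0.4, -4.3]
grip_width: 0.0233
```

```bash
python3 - <<'E'
from cell import env, viewer, job
from h import *
o=env.get_obs(); print(o["time_s"],o["tool_pos"],o["tool_rot"],o["force"],o["wrist_torque"])
for n in ["wrist","side"]:
    c=viewer.read_camera(n); cv2.imwrite(f"pics/{n}7.png",c["img"][:,:,::-1])
im=cv2.imread("pics/side7.png")[90:260,170:370]
cv2.imwrite("pics/s7c.png",cv2.resize(im,None,fx=3.5,fy=3.5,interpolation=cv2.INTER_CUBIC))
E
```

```text
9.9167 [0.52039453 0.17209018 0.15768307] [ 1.79966601e+02 -2.90589391e-02  8.22187333e+01] [-0.29500507  0.40312533 -4.31602115] [-0.25697795  0.0647077  -0.02717108]
```

View pics/s7c.png

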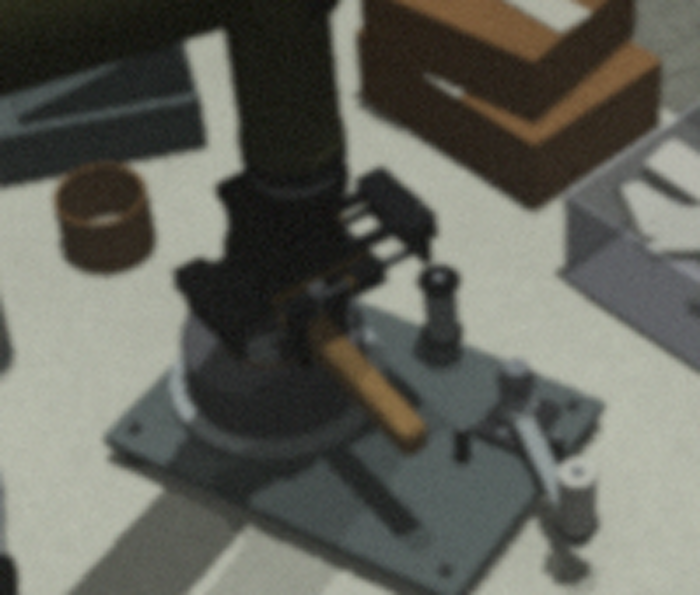

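View pics/wrist7.png

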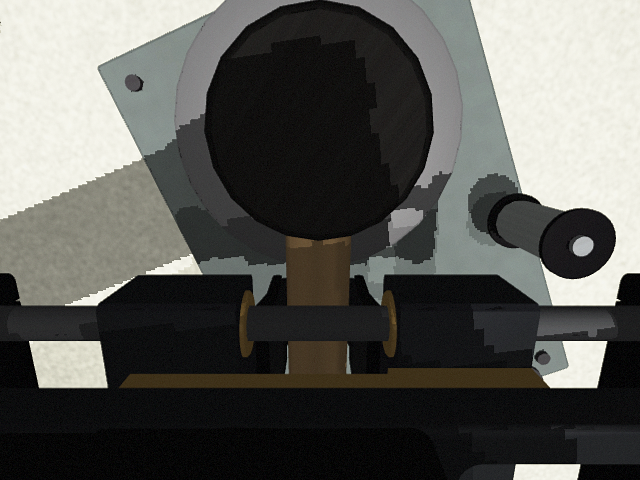

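Request:
move_arm([
  [1.0,0,0,-2,0,0,0],
  [1.0,0,0,-2,0,0,0],
  [1.0,0,0,0,0,0,0],
  [1.0,0,0,2.4,0,0,0],
  [1.0,0,0,2.2,0,0,0],
])

```text
time_s: 10.43
tool_pos: [0.5215, 0.1724, 0.1518]
tool_rot: [179.8, -0.2, 82.2]
force: [-2.0, -13.0, 8.5]
grip_width: 0.0235
```

Request:
move_arm([
  [1.0,0,0,0,0,0,0],
])

```text
time_s: 10.52
tool_pos: [0.5195, 0.1713, 0.1482]
tool_rot: [-179.9, 0.1, 82.2]
force: [0.6, 0.7, -1.4]
grip_width: 0.0235
```

Request:
move_arm([
  [1.0,0,0,0,0,0,0],
  [1.0,0,0,0,0,0,0],
])

```text
time_s: 10.68
tool_pos: [0.5199, 0.172, 0.151]
tool_rot: [-180.0, 0.0, 82.2]
force: [0.7, -0.8, -3.0]
grip_width: 0.0237
```

```bash
python3 - <<'E'
from cell import env, viewer, job
from h import *
o=env.get_obs(); print(o["time_s"],o["tool_pos"],o["tool_rot"],o["force"],o["wrist_torque"])
for n in ["wrist"]:
    c=viewer.read_camera(n); cv2.imwrite(f"pics/{n}8.png",c["img"][:,:,::-1])
E
```

```text
10.6833 [0.51993036 0.17197389 0.15097836] [-1.79978631e+02  2.66730100e-03  8.22215554e+01] [ 0.69261909 -0.80088425 -3.0329025 ] [-0.27436177  0.0633114   0.00379611]
```

View pics/wrist8.png

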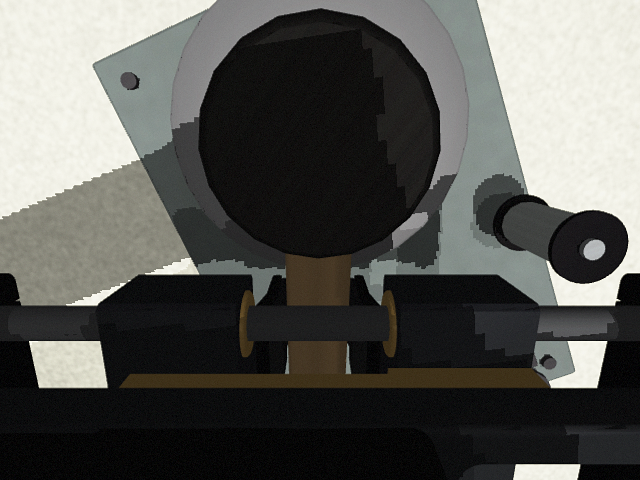

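Request:
move_arm([
  [1.0,0,0,-2,0,0,0],
  [1.0,0,0,-3,0,0,0],
  [1.0,0,0,-3,0,0,0],
  [1.0,0,0,-2,0,-0.07,0],
  [1.0,0,0,0,0,-0.07,0],
])

```text
time_s: 11.15
tool_pos: [0.523, 0.1713, 0.2575]
tool_rot: [179.5, 7.8, 81.9]
force: [1.1, 0.7, -3.0]
grip_width: 0.0235
```

```bash
python3 - <<'E'
from cell import env, viewer, job
from h import *
o=env.get_obs(); print(o["time_s"],o["tool_pos"],o["tool_rot"],o["force"],o["wrist_torque"])
p=np.array([.520,.172]); psi=np.radians(82.2); T=np.array([.580,-.430]); N=18
d=(T-p)/N*100; dt=(np.radians(29.7)-psi)/N
for i in range(N):
    a=psi+i*dt
    print([1.0,float(round(d[0]*np.cos(a)+d[1]*np.sin(a),2)),float(round(d[0]*np.sin(a)-d[1]*np.cos(a),2)),0,0,0,float(round(-dt,3))])
E
```

```text
11.15 [0.52302153 0.17130189 0.25754223] [179.46864169   7.78592256  81.94599952] [ 1.07892556  0.68063678 -2.97762761] [0.07846023 0.00184753 0.01154772]
[1.0, -3.27, 0.78, 0, 0, 0, 0.051]
[1.0, -3.22, 0.95, 0, 0, 0, 0.051]
[1.0, -3.17, 1.11, 0, 0, 0, 0.051]
[1.0, -3.11, 1.27, 0, 0, 0, 0.051]
[1.0, -3.04, 1.43, 0, 0, 0, 0.051]
[1.0, -2.97, 1.58, 0, 0, 0, 0.051]
[1.0, -2.88, 1.73, 0, 0, 0, 0.051]
[1.0, -2.79, 1.87, 0, 0, 0, 0.051]
[1.0, -2.69, 2.01, 0, 0, 0, 0.051]
[1.0, -2.58, 2.15, 0, 0, 0, 0.051]
[1.0, -2.47, 2.28, 0, 0, 0, 0.051]
[1.0, -2.35, 2.4, 0, 0, 0, 0.051]
[1.0, -2.23, 2.52, 0, 0, 0, 0.051]
[1.0, -2.1, 2.63, 0, 0, 0, 0.051]
[1.0, -1.96, 2.73, 0, 0, 0, 0.051]
[1.0, -1.82, 2.83, 0, 0, 0, 0.051]
[1.0, -1.67, 2.92, 0, 0, 0, 0.051]
[1.0, -1.52, 3.0, 0, 0, 0, 0.051]
```

Request:
move_arm([
  [1.0,0,0,0,0,0.07,0],
  [1.0,0,0,0,0,0.07,0],
  [1.0,-3.27,0.78,0,0,0,0.051],
  [1.0,-3.22,0.95,0,0,0,0.051],
  [1.0,-3.17,1.11,0,0,0,0.051],
])

```text
time_s: 11.57
tool_pos: [0.5299, 0.0705, 0.2514]
tool_rot: [180.0, -0.0, 73.4]
force: [0.6, 0.2, -2.5]
grip_width: 0.0234
```

Request:
move_arm([
  [1.0,-3.11,1.27,0,0,0,0.051],
  [1.0,-3.04,1.43,0,0,0,0.051],
  [1.0,-2.97,1.58,0,0,0,0.051],
  [1.0,-2.88,1.73,0,0,0,0.051],
  [1.0,-2.79,1.87,0,0,0,0.051],
])

```text
time_s: 11.98
tool_pos: [0.5465, -0.097, 0.2515]
tool_rot: [180.0, -0.1, 58.7]
force: [0.6, 0.6, -3.3]
grip_width: 0.0237
```

Request:
move_arm([
  [1.0,-2.69,2.01,0,0,0,0.051],
  [1.0,-2.58,2.15,0,0,0,0.051],
  [1.0,-2.47,2.28,0,0,0,0.051],
  [1.0,-2.35,2.4,0,0,0,0.051],
  [1.0,-2.23,2.52,0,0,0,0.051],
])

```text
time_s: 12.4
tool_pos: [0.5633, -0.2639, 0.2514]
tool_rot: [180.0, -0.1, 44.1]
force: [0.3, 0.1, -3.5]
grip_width: 0.0235
```

```bash
python3 - <<'E'
from cell import env, viewer, job
from h import *
o=env.get_obs(); print(o["time_s"],o["tool_pos"],o["tool_rot"],o["force"],o["wrist_torque"])
for n in ["top","side"]:
    c=viewer.read_camera(n); cv2.imwrite(f"pics/{n}9.png",c["img"][:,:,::-1])
a=cv2.resize(cv2.imread("pics/side9.png")[150:215,205:285],None,fx=5,fy=5,interpolation=cv2.INTER_CUBIC)
b=cv2.resize(cv2.imread("pics/side0.png")[150:215,205:285],None,fx=5,fy=5,interpolation=cv2.INTER_CUBIC)
cv2.imwrite("pics/cmp9.png",np.hstack([b,a]))
cv2.imwrite("pics/cmp9t.png",np.hstack([cv2.resize(cv2.imread(f"pics/top{k}.png")[200:270,180:260],None,fx=5,fy=5,interpolation=cv2.INTER_CUBIC) for k in(0,9)]))
E
```

```text
12.4 [ 0.56333815 -0.26386959  0.25135467] [ 1.79980206e+02 -6.26984916e-02  4.41468047e+01] [ 0.28554422  0.07222659 -3.50141232] [-0.2028099   0.23709692  0.01080095]
```

View pics/cmp9.png

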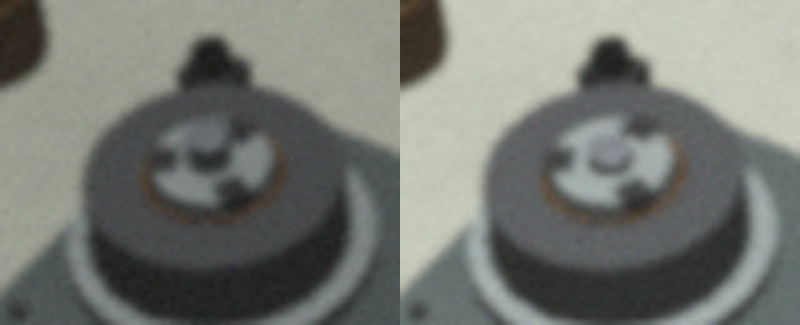

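View pics/cmp9t.png

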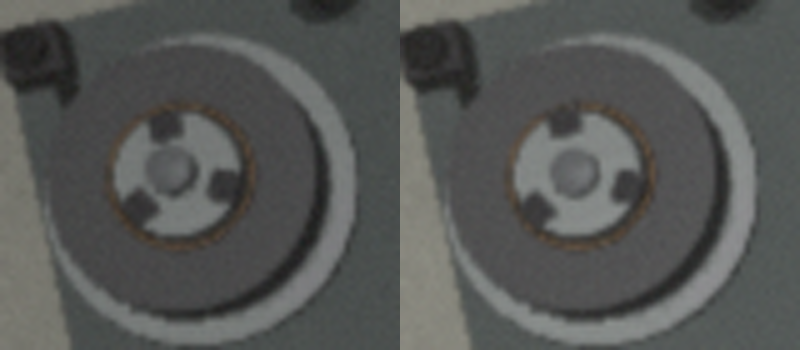

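View pics/side9.png

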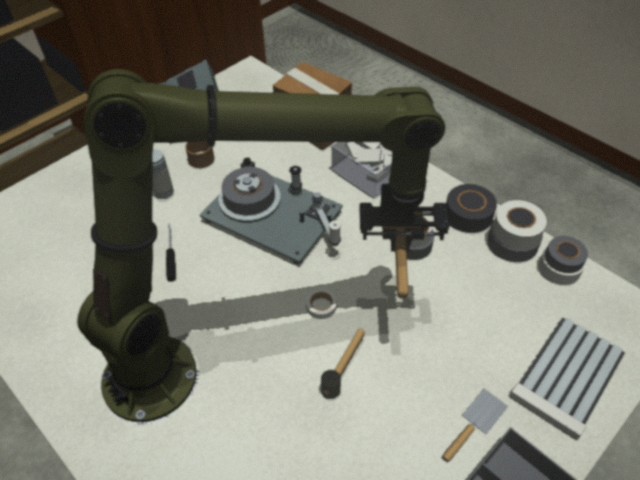

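Request:
move_arm([
  [1.0,-2.1,2.63,0,0,0,0.051],
  [1.0,-1.96,2.73,0,0,0,0.051],
  [1.0,-1.82,2.83,0,0,0,0.051],
  [1.0,-1.67,2.92,0,0,0,0.051],
  [1.0,-1.52,3.0,0,0,0,0.051],
])

```text
time_s: 12.92
tool_pos: [0.5804, -0.4306, 0.2508]
tool_rot: [-180.0, -0.0, 29.6]
force: [0.7, 0.2, -4.0]
grip_width: 0.0238
```

Request:
move_arm([
  [1.0,0,0,3,0,0,0],
  [1.0,0,0,4,0,0,0],
  [1.0,0,0,4,0,-0.07,0],
  [1.0,0,0,2,0,-0.07,0],
  [1.0,0,0,0,0,0,0],
])

```text
time_s: 13.33
tool_pos: [0.5797, -0.424, 0.1126]
tool_rot: [-179.3, 8.3, 30.1]
force: [1.3, 2.7, -6.1]
grip_width: 0.0234
```

```bash
python3 - <<'E'
from cell import env, viewer, job
from h import *
o=env.get_obs(); print(o["time_s"],o["tool_pos"],o["tool_rot"],o["force"],o["wrist_torque"])
for n in ["wrist","side"]:
    c=viewer.read_camera(n); cv2.imwrite(f"pics/{n}10.png",c["img"][:,:,::-1])
a=cv2.resize(cv2.imread("pics/side10.png")[220:400,380:560],None,fx=3.3,fy=3.3,interpolation=cv2.INTER_CUBIC)
cv2.imwrite("pics/s10c.png",a)
E
```

```text
13.3333 [ 0.57970958 -0.4240112   0.11262832] [-179.31752607    8.26218104   30.07155131] [ 1.33432108  2.65725737 -6.14171329] [ 0.28158623 -0.01024677  0.04207724]
```

View pics/s10c.png

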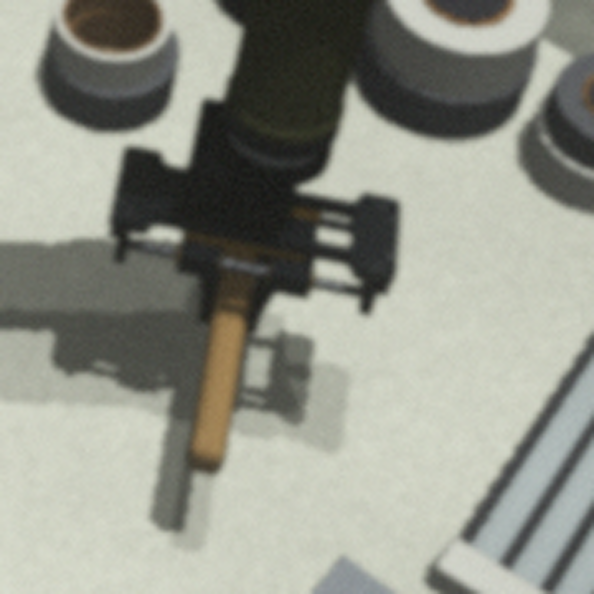

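View pics/wrist10.png

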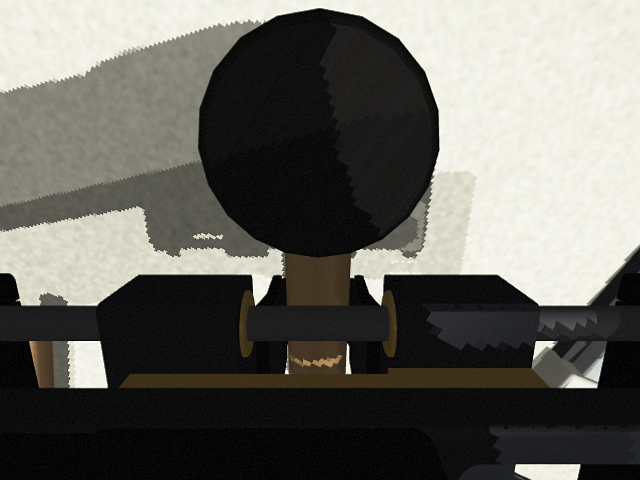

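Request:
move_arm([
  [1.0,0,0,2.5,0,0,0],
  [1.0,0,0,2.5,0,0,0],
  [1.0,0,0,1.2,0,0,0],
  [1.0,0,0,0.5,0,0,0],
  [1.0,0,0,0.2,0,0,0],
])

```text
time_s: 13.85
tool_pos: [0.57, -0.4365, 0.0536]
tool_rot: [179.9, 7.9, 29.5]
force: [0.3, -1.3, -3.8]
grip_width: 0.0235
```

Request:
move_arm([
  [1.0,0,0,0.2,0,0,0],
  [1.0,0,0,0.1,0,0,0],
  [1.0,0,0,0,0,0,0],
])

```text
time_s: 14.1
tool_pos: [0.5704, -0.4362, 0.0506]
tool_rot: [179.9, 8.0, 29.6]
force: [-0.3, -0.4, -3.6]
grip_width: 0.0236
```

Request:
move_arm([
  [1.0,0,0,0.2,0,0,0],
  [1.0,0,0,0.1,0,0,0],
  [1.0,0,0,0,0,0,0],
  [1.0,0,0,0,0,0,0],
])

```text
time_s: 14.43
tool_pos: [0.5694, -0.436, 0.0463]
tool_rot: [-180.0, 8.0, 29.6]
force: [1.1, -0.2, -3.5]
grip_width: 0.0233
```

Request:
move_arm([
  [1.0,0,0,0.1,0,0,0],
  [1.0,0,0,0.1,0,0,0],
  [1.0,0,0,0,0,0,0],
  [1.0,0,0,0,0,0,0],
])

```text
time_s: 14.77
tool_pos: [0.5693, -0.4362, 0.0445]
tool_rot: [180.0, 8.0, 29.6]
force: [-0.5, 0.1, -4.3]
grip_width: 0.0233
```

Request:
move_arm([
  [1.0,0,0,0.2,0,0,0],
  [1.0,0,0,0,0,0,0],
  [1.0,0,0,0,0,0,0],
])

```text
time_s: 15.02
tool_pos: [0.569, -0.4365, 0.0439]
tool_rot: [180.0, 8.0, 29.6]
force: [-2.3, 2.0, 4.8]
grip_width: 0.0233
```

Request:
move_arm([
  [8.7,0,0,-0.1,0,0,0],
  [8.7,0,0,0,0,0,0],
  [8.7,0,0,0,0,0,0],
  [8.7,0,0,0,0,0,0],
  [8.7,0,0,0,0,0,0],
])

```text
time_s: 15.43
tool_pos: [0.569, -0.4362, 0.0432]
tool_rot: [180.0, 8.0, 29.6]
force: [0.1, -0.3, -0.2]
grip_width: 0.049
```

Request:
move_arm([
  [8.7,0,0,0,0,0,0],
  [8.7,0,0,0,0,0,0],
  [8.7,0,0,0,0,0,0],
  [8.7,0,0,0,0,0,0],
])

```text
time_s: 15.77
tool_pos: [0.569, -0.4362, 0.0433]
tool_rot: [-180.0, 8.0, 29.6]
force: [0.1, -0.3, 0.5]
grip_width: 0.0756
```

Request:
move_arm([
  [8.7,0,0,-2,0,0,0],
  [8.7,0,0,-3,0,0.07,0],
  [8.7,0,0,-3,0,0.07,0],
  [8.7,0,0,-4,0,0,0],
  [8.7,0,0,-4,0,0,0],
])

```text
time_s: 16.18
tool_pos: [0.5748, -0.4328, 0.2043]
tool_rot: [-180.0, 0.0, 29.4]
force: [-0.7, -0.4, 0.3]
grip_width: 0.0865
```

Request:
move_arm([
  [8.7,0,0,-4,0,0,0],
  [8.7,0,0,0,0,0,0],
])

```text
time_s: 16.35
tool_pos: [0.5789, -0.435, 0.2532]
tool_rot: [179.2, -0.3, 29.6]
force: [1.5, -0.9, 1.1]
grip_width: 0.0868
```

```bash
python3 - <<'E'
from cell import env, viewer, job
from h import *
o=env.get_obs(); print(o["time_s"],o["tool_pos"],o["tool_rot"],o["qpos"])
for n in ["wrist","side"]:
    c=viewer.read_camera(n); cv2.imwrite(f"pics/{n}11.png",c["img"][:,:,::-1])
E
```

```text
16.35 [ 0.57886792 -0.43498323  0.25316912] [179.24053439  -0.34989102  29.60027879] [  5.46214105  32.37386485  46.01863818  72.52619403 -22.97997544
  83.38611177 -11.29711103]
```

View pics/wrist11.png

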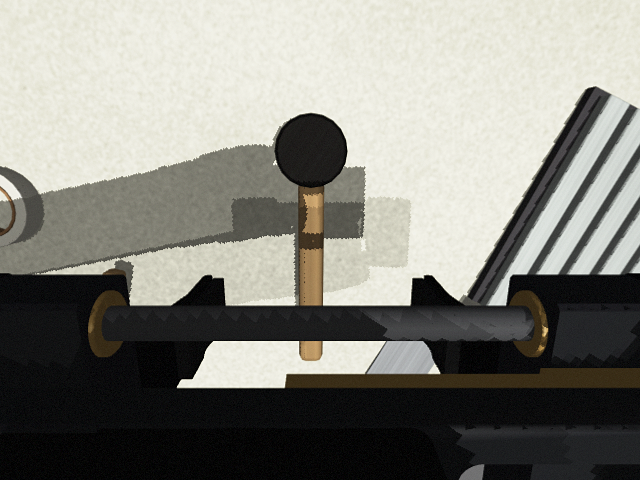

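View pics/side11.png

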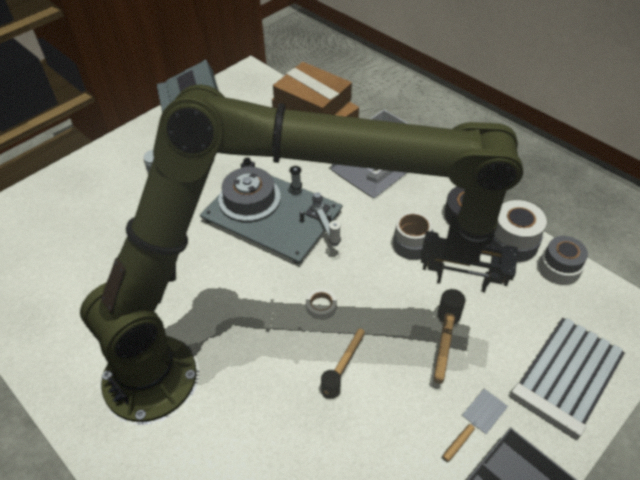

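```bash
python3 - <<'E'
from cell import env
from h import *
o=env.get_obs(); print(o["tool_pos"])
p=np.array([.577,-.433]); psi=np.radians(29.6); T=np.array([.576,-.053]); N=10
d=(T-p)/N*100; dt=(np.radians(64.5)-psi)/N
for i in range(N):
    a=psi+i*dt
    print([8.7,float(round(d[0]*np.cos(a)+d[1]*np.sin(a),2)),float(round(d[0]*np.sin(a)-d[1]*np.cos(a),2)),0,0,0,float(round(-dt,3))])
E
```

```text
[ 0.57737078 -0.43276225  0.24546046]
[8.7, 1.87, -3.31, 0, 0, 0, -0.061]
[8.7, 2.07, -3.19, 0, 0, 0, -0.061]
[8.7, 2.26, -3.06, 0, 0, 0, -0.061]
[8.7, 2.44, -2.91, 0, 0, 0, -0.061]
[8.7, 2.61, -2.76, 0, 0, 0, -0.061]
[8.7, 2.77, -2.6, 0, 0, 0, -0.061]
[8.7, 2.93, -2.42, 0, 0, 0, -0.061]
[8.7, 3.07, -2.24, 0, 0, 0, -0.061]
[8.7, 3.2, -2.05, 0, 0, 0, -0.061]
[8.7, 3.32, -1.85, 0, 0, 0, -0.061]
```

Request:
move_arm([
  [8.7,1.87,-3.31,0,0,0,-0.061],
  [8.7,2.07,-3.19,0,0,0,-0.061],
  [8.7,2.26,-3.06,0,0,0,-0.061],
  [8.7,2.44,-2.91,0,0,0,-0.061],
  [8.7,2.61,-2.76,0,0,0,-0.061],
])

```text
time_s: 16.87
tool_pos: [0.5753, -0.2391, 0.2405]
tool_rot: [-179.8, 0.1, 47.3]
force: [1.1, -0.4, 0.5]
grip_width: 0.087
```

Request:
move_arm([
  [8.7,2.77,-2.6,0,0,0,-0.061],
  [8.7,2.93,-2.42,0,0,0,-0.061],
  [8.7,3.07,-2.24,0,0,0,-0.061],
  [8.7,3.2,-2.05,0,0,0,-0.061],
  [8.7,3.32,-1.85,0,0,0,-0.061],
])

```text
time_s: 17.28
tool_pos: [0.5744, -0.0493, 0.2409]
tool_rot: [-179.9, 0.1, 64.8]
force: [1.1, 0.7, -0.2]
grip_width: 0.0868
```

Request:
move_arm([
  [8.7,0,0,0,0,0,0],
  [8.7,0,0,0,0,0,0],
  [8.7,0,0,0,0,0,0],
  [8.7,0,0,0,0,0,0],
])

```text
time_s: 17.62
tool_pos: [0.5751, -0.0535, 0.2419]
tool_rot: [-179.9, 0.1, 64.4]
force: [-0.5, -0.2, 0.6]
grip_width: 0.0873
```

```bash
python3 - <<'E'
from cell import env, viewer, job
from h import *
import pickle
o=env.get_obs(); print(o["time_s"],o["tool_pos"],o["tool_rot"],o["qpos"])
for n in ["wrist","top"]:
    c=viewer.read_camera(n); cv2.imwrite(f"pics/{n}12.png",c["img"][:,:,::-1])
    pickle.dump((o,c),open(f"{n}12.pkl","wb"))
E
```

```text
17.6167 [ 0.57512584 -0.05352434  0.24194695] [-1.79948580e+02  8.95932889e-02  6.44028349e+01] [-29.08440466  10.81665175  36.22038491  95.37233538  -6.49142457
  76.02990087 -17.36742023]
```

View pics/wrist12.png

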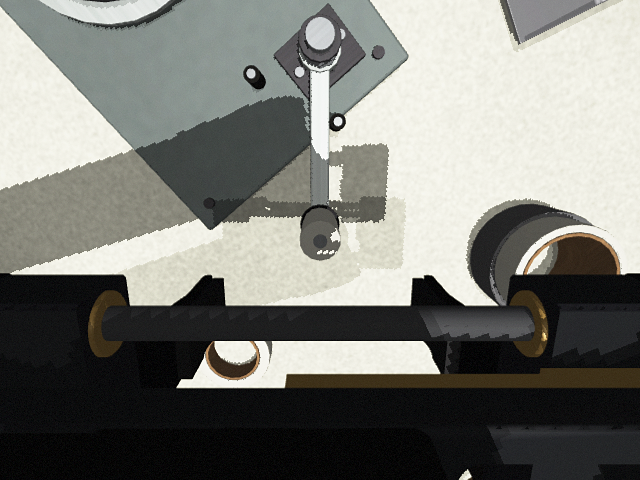

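View pics/top12.png

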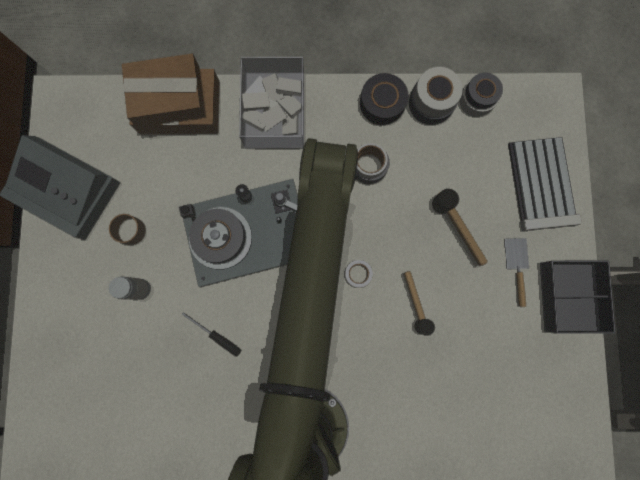

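Request:
move_arm([
  [8.7,4,0,0,0,0,0],
  [8.7,4,0,0,0,0,0],
  [8.7,4,0,0,0,0,0],
  [8.7,0,0,0,0,0,0],
  [8.7,0,0,0,0,0,0],
])

```text
time_s: 18.13
tool_pos: [0.6277, 0.059, 0.2417]
tool_rot: [-179.9, 0.1, 64.8]
force: [0.3, -0.4, 0.5]
grip_width: 0.0871
```

Request:
move_arm([
  [8.7,0,0,0,0,0,0],
  [8.7,0,0,0,0,0,0],
  [8.7,0,0,0,0,0,0],
])

```text
time_s: 18.38
tool_pos: [0.6271, 0.0542, 0.2431]
tool_rot: [180.0, 0.0, 64.4]
force: [-0.2, 0.9, 0.6]
grip_width: 0.0871
```

```bash
python3 - <<'E'
from cell import env, viewer, job
from h import *
import pickle
o=env.get_obs(); print(o["time_s"],o["tool_pos"],o["tool_rot"],o["joint_velocities"].max())
c=viewer.read_camera("wrist"); cv2.imwrite(f"pics/wrist13.png",c["img"][:,:,::-1])
pickle.dump((o,c),open(f"wrist13.pkl","wb"))
E
```

```text
18.3833 [0.62708024 0.05424207 0.24310379] [1.79978139e+02 3.68182659e-03 6.43600439e+01] 0.05898778693013052
```

View pics/wrist13.png

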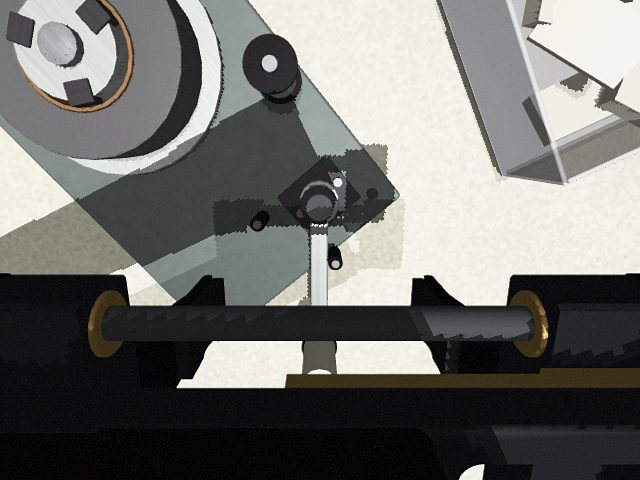

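```bash
python3 - <<'E'
from h import *
im=cv2.imread("pics/wrist13.png")[0:120,0:150]
cv2.imwrite("pics/w13c.png",cv2.resize(im,None,fx=5,fy=5,interpolation=cv2.INTER_CUBIC))
E
```

```text
(no output)
```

View pics/w13c.png

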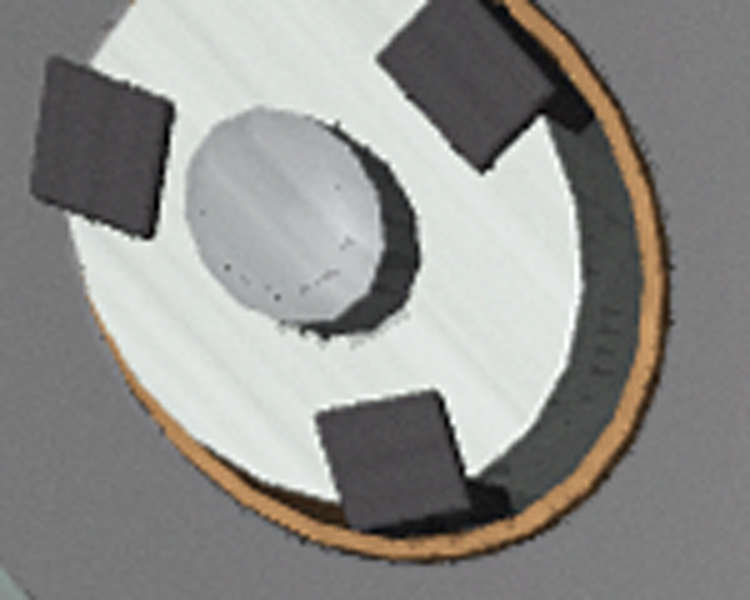

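```bash
python3 - <<'E'
import pickle
from h import *
o,c=pickle.load(open("wrist13.pkl","rb"))
h=np.array([.5305,.2455])
for z in (.104,.114,.116): print(z,proj(c,np.r_[h,z],o)*5)
# hub ellipse: predicted outline extremes of hub top
P=np.array([proj(c,np.r_[h+.0345*np.array([np.cos(a),np.sin(a)]),.104],o)*5 for a in np.linspace(0,6.28,200)]);print("hub pred",P.min(0),P.max(0))
w=onz(c,57,43,.114,o);print(w)
o,c=pickle.load(open("wrist12.pkl","rb"))
for uv in [(320,241)]:print("roller",onz(c,*uv,.12,o))
print("pivot",onz(c,320.5,35,.098,o))
E
```

```text
0.104 [324.45495532 244.48511471]
0.114 [273.79577674 225.04792888]
0.116 [263.17171406 220.97163143]
hub pred [ 62.30810646 -47.44216519] [583.47300269 516.88032352]
[0.53250179 0.24584704 0.114     ]
roller [ 0.57728223 -0.05288798  0.12      ]
pivot [0.63737367 0.07205022 0.098     ]
```

Request:
move_arm([
  [8.7,-4,0.2,0,0,0,0],
  [8.7,-4,0,0,0,0,0],
  [8.7,-3.9,0,0,0,0,0],
  [8.7,0,0,2,0,0,0],
  [8.7,0,0,2,0,0,0],
])

```text
time_s: 18.85
tool_pos: [0.5777, -0.0565, 0.2046]
tool_rot: [179.8, -0.2, 64.1]
force: [0.2, 0.9, -0.2]
grip_width: 0.0868
```

Request:
move_arm([
  [8.7,0,0,2.5,0,0,0],
  [8.7,0,0,2.5,0,0,0],
  [8.7,0,0,2.5,0,0,0],
  [8.7,0,0,1.7,0,0,0],
  [8.7,0,0,1.0,0,0,0],
])

```text
time_s: 19.27
tool_pos: [0.5763, -0.0524, 0.0988]
tool_rot: [-179.9, 0.1, 64.5]
force: [-0.2, -0.5, 0.3]
grip_width: 0.0866
```

Request:
move_arm([
  [8.7,0,0,0,0,0,0],
  [8.7,0,0,0,0,0,0],
])

```text
time_s: 19.43
tool_pos: [0.578, -0.0522, 0.1013]
tool_rot: [180.0, -0.0, 64.5]
force: [0.8, -0.8, 0.2]
grip_width: 0.0872
```

```bash
python3 - <<'E'
from cell import env, viewer, job
from h import *
o=env.get_obs(); print(o["time_s"],o["tool_pos"],o["tool_rot"],o["force"],o["joint_velocities"].max())
c=viewer.read_camera("wrist"); cv2.imwrite(f"pics/wrist14.png",c["img"][:,:,::-1])
E
```

```text
19.4333 [ 0.57804167 -0.05219938  0.10126232] [ 1.79983504e+02 -5.74900590e-03  6.45093040e+01] [ 0.83599761 -0.76802939  0.15622886] 0.25586224459055473
```

View pics/wrist14.png

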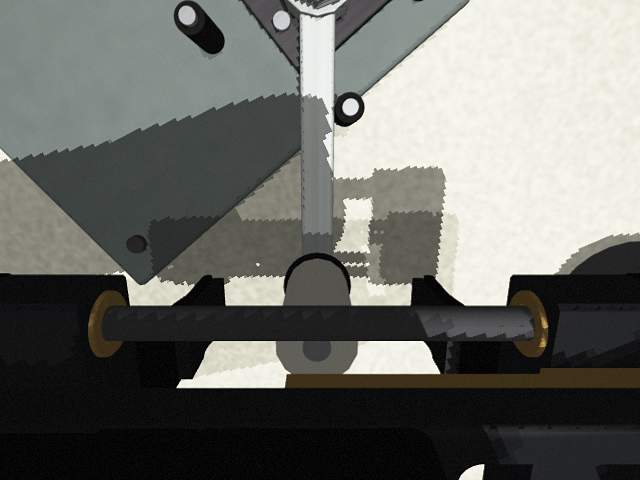

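Request:
move_arm([
  [1.5,0,0,0,0,0,0],
  [1.5,0,0,0,0,0,0],
  [1.5,0,0,0,0,0,0],
  [1.5,0,0,0,0,0,0],
  [1.5,0,0,0,0,0,0],
], force=40)

```text
time_s: 19.9
tool_pos: [0.5782, -0.0516, 0.1012]
tool_rot: [180.0, -0.0, 64.6]
force: [-0.1, 0.1, 0.3]
grip_width: 0.0615
```

Request:
move_arm([
  [1.5,0,0,0,0,0,0],
  [1.5,0,0,0,0,0,0],
  [1.5,0,0,0,0,0,0],
  [1.5,0,0,0,0,0,0],
  [1.5,0,0,0,0,0,0],
], force=40)

```text
time_s: 20.32
tool_pos: [0.5778, -0.0516, 0.1008]
tool_rot: [-180.0, 0.0, 64.6]
force: [0.1, 0.2, 1.3]
grip_width: 0.0293
```

Request:
move_arm([
  [1.5,0,0,0,0,0,0],
  [1.5,0,0,0,0,0,0],
  [1.5,0,0,0,0,0,0],
], force=40)

```text
time_s: 20.57
tool_pos: [0.5778, -0.0516, 0.1008]
tool_rot: [-180.0, 0.0, 64.6]
force: [-0.3, -0.1, 1.3]
grip_width: 0.0291
```

Request:
move_arm([
  [1.5,0.03,-0.84,0,0,0,0.06],
  [1.5,0.02,-0.84,0,0,0,0.06],
  [1.5,0.03,-0.84,0,0,0,0.06],
  [1.5,0.02,-0.84,0,0,0,0.06],
  [1.5,0.03,-0.84,0,0,0,0.06],
])

```text
time_s: 20.98
tool_pos: [0.5443, -0.0291, 0.1008]
tool_rot: [179.8, -0.1, 47.2]
force: [4.8, -1.6, -3.4]
grip_width: 0.0292
```

```bash
python3 - <<'E'
from cell import env, viewer, job
from h import *
o=env.get_obs(); print(o["time_s"],o["tool_pos"],o["tool_rot"],o["force"],o["qpos"])
c=viewer.read_camera("wrist"); cv2.imwrite(f"pics/wrist15.png",c["img"][:,:,::-1])
E
```

```text
20.9833 [ 0.54429007 -0.02913481  0.10084543] [ 1.79791845e+02 -6.28817477e-02  4.71566860e+01] [ 4.77431204 -1.5588702  -3.35683855] [-32.78066827  14.43536078  37.32616633 109.21757027 -10.01784973
  59.39783573 -34.07225707]
```

View pics/wrist15.png

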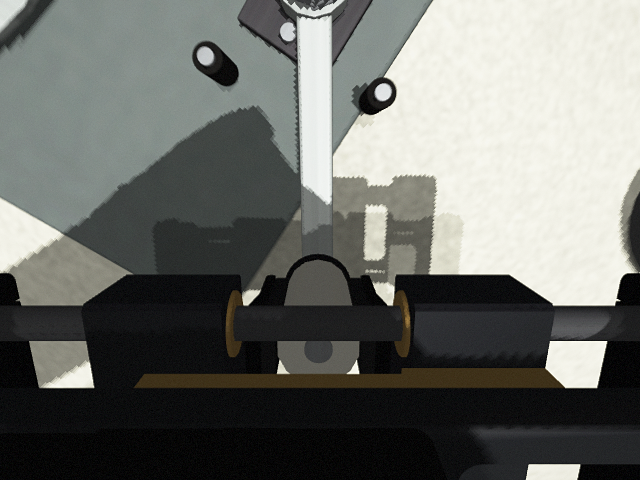

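Request:
move_arm([
  [1.5,0.03,-0.84,0,0,0,0.06],
  [1.5,0.02,-0.84,0,0,0,0.06],
  [1.5,0.03,-0.84,0,0,0,0.06],
  [1.5,0.02,-0.84,0,0,0,0.06],
  [1.5,0.03,-0.84,0,0,0,0.06],
])

```text
time_s: 21.45
tool_pos: [0.5181, 0.0027, 0.1008]
tool_rot: [179.8, -0.1, 30.0]
force: [4.8, -4.2, -5.0]
grip_width: 0.0292
```

Request:
move_arm([
  [1.5,0.03,-0.84,0,0,0,0.06],
  [1.5,0.02,-0.84,0,0,0,0.06],
  [1.5,0.03,-0.84,0,0,0,0.06],
  [1.5,0.02,-0.84,0,0,0,0.06],
  [1.5,0.01,-0.42,0,0,0,0.03],
])

```text
time_s: 21.87
tool_pos: [0.5034, 0.0375, 0.1008]
tool_rot: [179.8, -0.1, 14.6]
force: [2.6, -6.8, -3.2]
grip_width: 0.0294
```

Request:
move_arm([
  [1.5,0.01,-0.28,0,0,0,0.02],
  [1.5,0.01,-0.28,0,0,0,0.02],
  [1.5,0,0,0,0,0,0],
  [1.5,0,0,0,0,0,0],
])

```text
time_s: 22.2
tool_pos: [0.5022, 0.042, 0.1008]
tool_rot: [179.8, -0.0, 12.4]
force: [2.1, -6.3, -2.5]
grip_width: 0.0291
```

Request:
move_arm([
  [1.5,0.01,-0.28,0,0,0,0.02],
  [1.5,0.01,-0.28,0,0,0,0.02],
  [1.5,0,-0.14,0,0,0,0.01],
  [1.5,0,0,0,0,0,0],
  [1.5,0,0,0,0,0,0],
])

```text
time_s: 22.62
tool_pos: [0.5009, 0.0485, 0.1008]
tool_rot: [179.8, -0.0, 9.5]
force: [0.8, -6.9, -1.1]
grip_width: 0.0292
```

Request:
move_arm([
  [1.5,0,-0.2,0,0,0,0],
  [1.5,0,-0.1,0,0,0,0],
  [1.5,0,0,0,0,0,0],
  [1.5,0,0,0,0,0,0],
])

```text
time_s: 22.95
tool_pos: [0.5004, 0.0514, 0.1008]
tool_rot: [179.8, -0.0, 9.5]
force: [1.7, -6.1, -1.5]
grip_width: 0.0295
```

Request:
move_arm([
  [1.5,0,-0.2,0,0,0,0],
  [1.5,0,-0.1,0,0,0,0],
  [1.5,0,0,0,0,0,0],
  [1.5,0,0,0,0,0,0],
])

```text
time_s: 23.28
tool_pos: [0.5003, 0.052, 0.1008]
tool_rot: [179.6, -0.0, 9.4]
force: [2.8, -12.2, -1.5]
grip_width: 0.0292
```

Request:
move_arm([
  [1.5,0,-0.2,0,0,0,0],
  [1.5,0,0,0,0,0,0],
  [1.5,0,0,0,0,0,0],
])

```text
time_s: 23.53
tool_pos: [0.5002, 0.0523, 0.1008]
tool_rot: [179.5, -0.0, 9.4]
force: [2.0, -15.7, -1.5]
grip_width: 0.0295
```

Request:
move_arm([
  [1.5,0,-0.1,0,0,0,0],
  [1.5,0,0,0,0,0,0],
  [1.5,0,0,0,0,0,0],
  [1.5,0,0,0,0,0,0],
])

```text
time_s: 23.87
tool_pos: [0.5002, 0.0524, 0.1008]
tool_rot: [179.4, -0.0, 9.3]
force: [3.7, -15.2, -0.9]
grip_width: 0.0293
```

```bash
python3 - <<'E'
from cell import env, viewer, job
from h import *
o=env.get_obs(); print(o["time_s"],o["tool_pos"],o["tool_rot"],o["force"],o["grip_width"])
for n in ["wrist","side","top"]:
    c=viewer.read_camera(n); cv2.imwrite(f"pics/{n}16.png",c["img"][:,:,::-1])
E
```

```text
23.8667 [0.50017303 0.05242504 0.10076976] [ 1.79446744e+02 -2.49543337e-02  9.34447103e+00] [  3.74683879 -15.20353161  -0.93808728] 0.02928814046252019
```

View pics/wrist16.png

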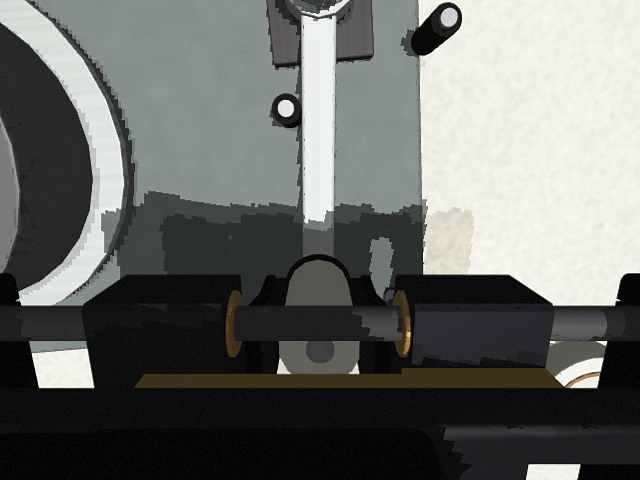

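View pics/side16.png

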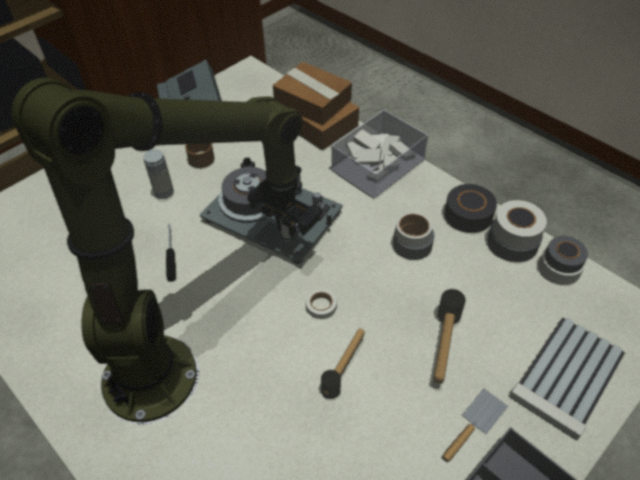

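View pics/top16.png

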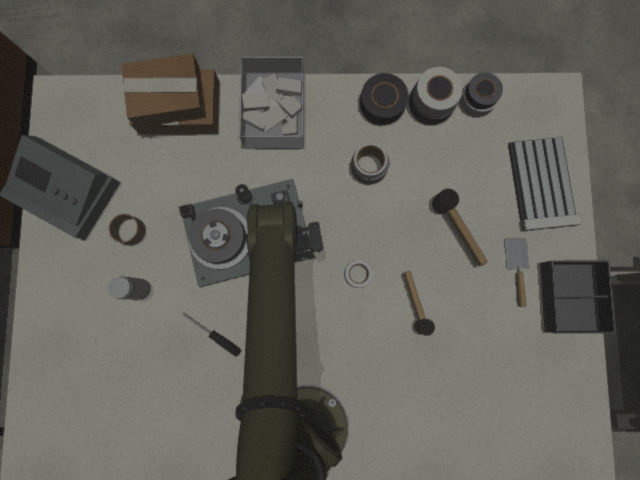

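The arm bears against the inner rubber stop post (wrist view, around (287,110)), the roller is pinched, and the mallet stands on the table at top-view (445,200). Everything else looks in place, so I'm handing in.

```bash
python3 - <<'E'
from cell import env, viewer, job
print(job.sign_off())
o=env.get_obs(); print(o["time_s"],o["tool_pos"],o["force"],o["grip_width"])
E
```

```text
the job is handed in; nothing more can be done
None
the job is handed in; nothing more can be done
```

I tapped the lock pin down with the large mallet, put the mallet back on the table close to where it had stood, and handed in at about 24 s. The gripper is holding the tension arm at its inner stop. The sign-off gave no verdict.

- **Lock pin:** I struck it twice at about 0.28 m/s, the second time to be sure. In the close wrist view the cap sits directly on the hub, with its centre where a pin driven to 114 mm should appear. I couldn't read the joint directly, so neither the depth nor the tap speed is confirmed by a sensor. The taps tilted the mallet about 8° in the grip, which I corrected before setting it down.
- **Mallet:** it stands flat on the table, let go, well clear of the unwinder. I saw no sign of it touching the tape roll, but I had no direct reading of that contact.
- **Tension arm:** the roller is pinched at 29 mm opening with a 40 N grip. The last pushes raised the force from about 7 N to 15 N with almost no movement, and the picture shows the arm against the inner rubber post. The swing works out at about 0.96 rad.
- **Other things:** they look unmoved in the last top and side pictures, judged by eye only.

No check failed. The hub position differed by 2 to 3 mm between cameras, which didn't matter for the strike.

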